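# Slide a drawer front onto the drying bar and set the fan

## Robot

A 7-joint arm with a two-finger parallel gripper is mounted at the origin on the work surface. World frame = base frame: x ahead of the robot, y to its left, z up, the work surface at z = 0. Lengths are in m, angles in degrees, forces in N, time in s.
With the tool pointing down it reaches from about 0.425 to 0.95 m from the base axis. Payload 4.7 kg.
Tool frame: the origin (TCP) lies between the finger pads; the fingertips stand ctrl.tcp_to_tips ahead of it and the grasp point (between the pads) lies 8 mm behind it (ctrl.tcp_to_tips is the distance from the TCP to the fingertips, in m); z points along the fingers, y is the line along which they close (so a half turn about z gives the same grasp; the last joint's range is limited). The gripper opens to 87 mm and grips with 3 to 60 N. Pads are 19 mm wide; open, the fingers measure 117 mm over their backs; the gripper's body (75 mm by 190 mm) begins 51 mm behind the grasp point.
Start: joints at [74.146, 26.849, -2.785, 87.806, 1.381, 65.374, -4.715], TCP at [0.166, -0.654, 0.234] pointing down, gripper open.
Joint ranges: [-148.3, 148.3], [-19.14, 114.17], [-79.39, 73.82], [5.75, 140.21], [-59.74, 239.74], [12.07, 113.84], [-152.46, 152.46]. Speed limits (degrees/s): [147.25, 147.25, 180, 180, 180, 180, 180].

## Interface

Orientations are given as [roll, pitch, yaw] about the fixed x, y, z axes, in that order (R = Rz(yaw) Ry(pitch) Rx(roll)).
In Python, from plant import ctrl gives the robot as it stands. The module is installed in compiled form; this text tells all that it offers.
- The arm moves only by the tool arm_command, never from a script. Its arguments are lists of equal length, an entry for each row: "translation": the shift along the tool's x, y, z in mm, a list of three; "rotation": the turn, a rotation vector about the tool's x, y, z in degrees, a list of three. In form: {"translation": [[tx, ty, tz], ...], "rotation": [[ax, ay, az], ...]}. A call has 1 to 5 rows; each row is the pose to reach, as a shift and turn from the pose commanded when the call began, along the tool's axes at that moment; what a row does not reach only later rows make up. A row lasts 1/12 s, in which the tool goes at most 41.7 mm and 7.16 degrees, less where a joint would pass 70% of its speed; a pose out of reach is approached as far as the arm can. A call with a gripper value outside its range is refused whole. "jaw" is the opening, from 0 (shut) to 1 (fully open), set as the call begins (left out, the last holds). The fingers move at their own pace and stop on an object; "grip_force" is the grip in N (left out, the last holds). Time passes only in rows, so rows that repeat a pose let the fingers close. It gives the time, the measured TCP pose, the force, the opening and the grip force at its end, in the units of the state.
- ctrl.sense(): the state, without advancing time (a new reading comes with each control period).
- ctrl.snapshot(name): name is "scene" or "top" or "wrist"; returns a dict with "frame" (400x640x3 uint8, red, green, blue), "camera_matrix" (3x3 intrinsics, pixels), "R" (3x3) and "t" (3): a world point X has camera coordinates R X + t. Camera axes: x right, y down, z forward; pixel columns grow to the right and rows downward; lengths in m; the calibration is good to about 2 mm. A picture is of the moment at which its call begins. There is no depth.
- ctrl.hand_in(): hands the job in; it is judged then, once.
The state is a dict: "time": time; "q": joint angles; "qd": joint speeds; "joint_efforts": joint torques, N m; "ee_pos": TCP position; "eef_rot": TCP orientation; "force": force on the tool from outside, world axes, zero at the start; "torque": the same for the moment, N m; "finger_gap": finger opening in m; "grip_force": force on a finger pad.
Only numpy, scipy, OpenCV 4.12 (cv2) and the standard library are available. Lean on these libraries where they do the work, as an engineer would, in place of code of your own. Each camera call takes 0.05 s, during which the arm holds its last target. There are 200 camera calls.

## Task

Put the sanding block that lies on the drying bar flat into the blue tray. Then slide the drawer front along the deck and across the gap, never lifting it, until it rests on the narrow bar alone, level, square to it and centred on it. Last, set the fan's lever to the green 60 degree mark; leave the tins and everything else on the bench undisturbed.

Things in the scene. Friction and masses are not known exactly. Their poses are not given: they have to be found in the camera images.
- station: Drying station, fixed to the bench: a grey deck and a narrow dark steel bar on a plywood base 130 x 420 x 12 mm, with an open gap of 78 mm between deck and bar; beyond the bar there is only the bench. Origin: on the bench under the middle of the bar; z up; +y is the direction in which work is slid, from deck to bar; the deck lies at y -343 to -103 mm.
- bar_top (a point): Middle of the bar's top face, 58.5 mm above the bench (1.5 mm lower than the deck); axes as the station's. The bar measures 140 (x) x 50 (y) mm, 18.5 mm thick, edges rounded.
- deck_top (a point): Middle of the deck's top face, 60 mm above the bench, 223 mm before the bar's middle; axes as the station's. The deck measures 180 (x) x 240 (y) x 16 mm and overhangs its supports.
- panel: Drawer front, loose: white-painted wood with a bare wooden field, 110 (its x) x 180 (its y) x 18 mm, about 0.22 kg, lying flat on the deck. Origin: centre of its underside; its centre of mass is 9 mm above. Its y axis lies roughly along the station's y at the start.
- sander: Sanding block, loose: cork over a red sole, 110 (its x) x 50 (its y) x 35 mm high, about 0.12 kg. Lies on the bar at the start, its length roughly along the bar. Origin: centre of its underside.
- tray: Shallow blue open tray, fixed on the bench: 180 (its x) x 140 (its y) x 28 mm outside, walls and floor 5 mm. Origin: centre of its underside.
- fanbox: Control box of the drying fan, fixed: black, 130 (its x) x 70 (its y) x 60 mm high, with a lever on top between two half-round scales (36 mm high) that carry a white mark every 20 degrees from 0 to 80, the one at 60 broad and green. Origin: centre of its underside. The lever swings in the box's x-z plane, over its middle.
- lever (a joint): Angle of the fan's lever in rad, 0 to 1.396 (0 to 80 degrees). At 0 it leans 40 degrees from upright towards the box's -x, at 40 degrees (0.698) it is upright, at 60 degrees (1.047) it leans 20 degrees towards the box's +x. Stiff (about 2 N at the knob): it stays where it is left.
- lever_pivot (a point): The lever's axis, in the middle of the box's top face, 60 mm above the bench; the axis runs along the box's y.
- lever_tip (a point): Centre of the lever's orange knob, 80 mm from the axis: a cylinder 20 mm in diameter, 26 mm long along the box's y.
- tin_near: Bystander: paint tin with a green label, 72 mm in diameter, 95 mm high, standing on the bench beside the gap on the station's -x side. Origin: centre of its underside.
- tin_far: Bystander: paint tin with an orange label, same size, on the station's +x side of the gap. Origin: centre of its underside.
- brush: Bystander: paint brush lying on the bench, about 200 mm long along its x.
- tape: Bystander: roll of yellow tape lying flat, 100 mm in diameter, 24 mm high.
- hammer: Bystander: hammer lying on the bench, about 280 mm long along its x.
- bottle: Bystander: white bottle, 64 mm in diameter, 170 mm high.
- jar: Bystander: amber jar, 72 mm in diameter, 90 mm high.
Mind the look-alikes: they are no part of the job. Leave any turquoise look-alike of the panel alone. There is more than one size of the sander; the job needs the smaller.

How it is judged:
By the outcome, as a careful person would: the job done as asked, in the order asked, and still so for the second after the job is handed in, with the robot touching nothing.
It also fails if it takes over 72 s, if anything falls off the work surface, if the arm or the gripper's body presses on something with over 40 N, if the wrist force passes 120 N, or if a joint passes its speed limit or range.

## Working session

There is one attempt and no reset: what is moved stays moved. The work goes in short steps, Python scripts to look and compute and a tool call to move; the robot and the scene stay as the last step left them, time stands still between calls to the robot, and variables do not carry over. Pictures are saved under pics/ and viewed, at most 10 in all, crops included, and the job is handed in when it is done.

Besides the shell and the picture viewer there is one more tool, called after "Call:" in YAML: its name, and indented under it one key for each argument. arm_command: Moves the arm, as the interface text tells. Its arguments: {"type":"object","properties":{"translation":{"type":"array","items":{"type":"array","items":{"type":"number"}}},"rotation":{"type":"array","items":{"type":"array","items":{"type":"number"}}},"jaw":{"type":"number"},"grip_force":{"type":"number"}},"required":["translation","rotation"]}

```bash
mkdir -p pics; cat > h.py <<'E'
import numpy as np, cv2
from plant import ctrl
from scipy.spatial.transform import Rotation as Ro
def snap(n,f=None):
    s=ctrl.snapshot(n)
    if f: cv2.imwrite('pics/'+f,s['frame'][:,:,::-1])
    return s
def ray(s,uv,z):
    K,R,t=map(np.array,(s['camera_matrix'],s['R'],s['t']))
    d=R.T@np.linalg.solve(K,[uv[0],uv[1],1]); c=-R.T@t
    return c+d*(z-c[2])/d[2]
def proj(s,X):
    p=s['camera_matrix']@(np.array(s['R'])@np.array(X)+s['t']); return p[:2]/p[2]
E
python3 - <<'E'
from h import *
import pickle
d={n:snap(n,n+'0.png') for n in('scene','top')}
pickle.dump(d,open('s0.pkl','wb'))
for n in d: print(n,-np.array(d[n]['R']).T@d[n]['t'])
print(ctrl.sense(),ctrl.tcp_to_tips)
E
```

```text
scene [ 1.31560034 -0.68482347  0.92660203]
top [ 0.51389622 -0.08296239  1.25225834]
{'time': 0.1, 'q': array([74.14410555, 26.89415035, -2.78450091, 87.86733002,  1.38178236,
       65.37523582, -4.71599638]), 'qd': array([ 0.06044917, -0.0344298 , -0.00150184, -0.11436177, -0.10267153,
        0.03613617,  0.0398276 ]), 'joint_efforts': array([ 7.77080622e-04, -5.09169781e+01, -8.13951250e-02, -2.36829382e+01,
       -6.15337514e-02,  3.44691309e-02,  3.69577333e-05]), 'ee_pos': array([ 0.16546518, -0.65386377,  0.2325838 ]), 'eef_rot': array([-1.79896966e+02,  4.38768865e-03,  1.42017493e+01]), 'force': array([-0.50546463,  0.31219995,  0.28410605]), 'torque': array([0.03733712, 0.03904393, 0.05826755]), 'grip_force': 0.0, 'finger_gap': 0.08718715188161132} 0.011
```

View pics/scene0.png

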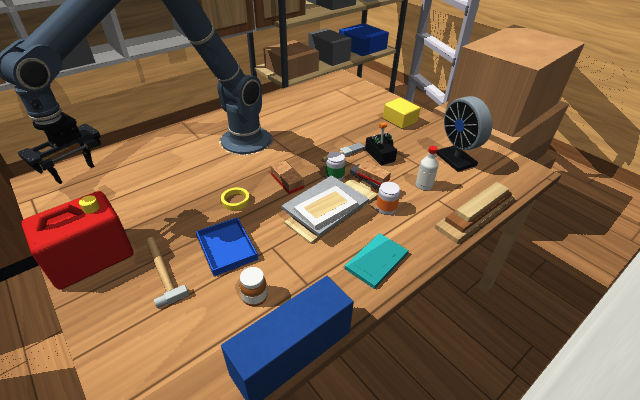

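View pics/top0.png

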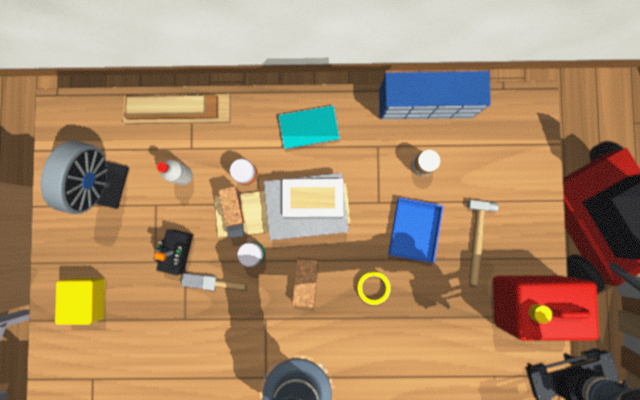

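Scene view: the robot base is at (246,140) and the station is in the middle. Candidates, by top-view pixel:
- **Sander:** the cork block on the bar at (229,207), or the block on the bench at (305,284). I choose the one on the bar.
- **Panel:** the white one at (312,198), or the turquoise one at (309,126). I choose the white one.
- **Others:** tray (415,230), fan box (174,252), tins (242,171) and (250,254).

Next is one close crop to check the choice.

```bash
python3 - <<'E'
from h import *
import pickle
d=pickle.load(open('s0.pkl','rb'))
a=d['top']['frame'][150:300,150:360,::-1]
cv2.imwrite('pics/c1.png',cv2.resize(a,None,fx=3.8,fy=3.8,interpolation=cv2.INTER_CUBIC))
b=d['scene']['frame'][115:245,265:445,::-1]
cv2.imwrite('pics/c2.png',cv2.resize(b,None,fx=4.4,fy=4.4,interpolation=cv2.INTER_CUBIC))
E
```

```text
(no output)
```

View pics/c1.png

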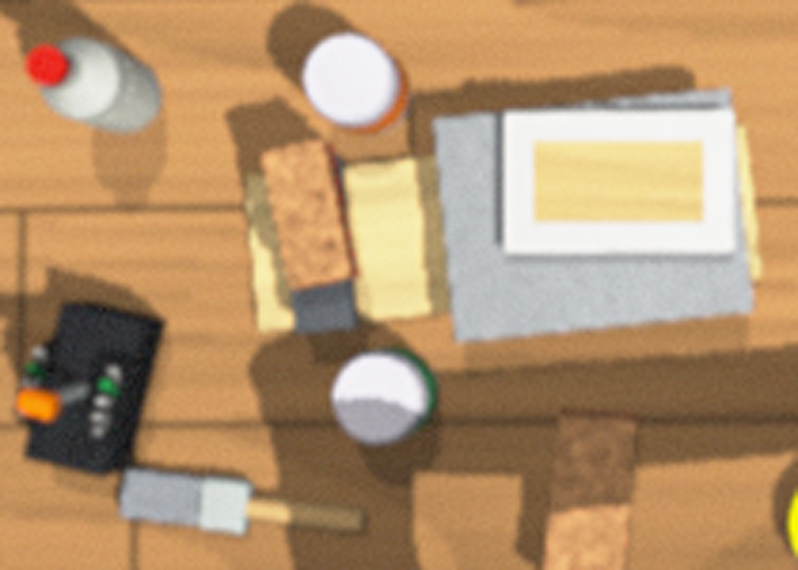

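View pics/c2.png

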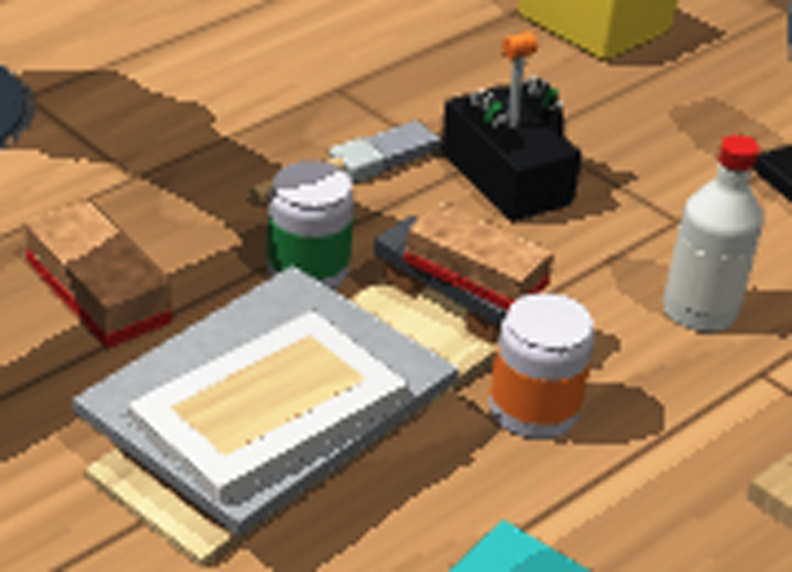

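The crop confirms it: the cork block with a red sole lies across the dark bar (crop (308,215)), and the bench block at (590,490) looks bigger. The white panel is on the grey deck, its lead edge at crop x≈503 and the deck edge at about 435–455. The lever leans toward +y, with the knob at crop (38,404).

```bash
python3 - <<'E'
from h import *
import pickle
d=pickle.load(open('s0.pkl','rb')); s=d['top']
f=lambda u,v:(149.5+(u+.5)/3.8,149.5+(v+.5)/3.8)
def quad(n,P,z):
    W=np.array([ray(s,p,z)[:2] for p in P])
    e=np.roll(W,-1,0)-W
    print(n,W.mean(0).round(4),'edges',np.linalg.norm(e,axis=1).round(3),'ang',np.degrees(np.arctan2(e[:,1],e[:,0])).round(1))
quad('deck',[f(*p) for p in[(432,117),(730,89),(752,312),(457,341)]],.06)
quad('panel',[f(*p) for p in[(503,109),(736,109),(735,254),(503,254)]],.078)
quad('sander',[f(*p) for p in[(262,152),(325,141),(356,278),(289,290)]],.0935)
quad('fanbox',[f(*p) for p in[(70,303),(163,320),(112,472),(25,456)]],.06)
print('knob',ray(s,f(38,404),.12), 'tins',ray(s,f(351,82),.095),ray(s,f(380,397),.095))
fr=s['frame'].astype(int)
r,g,b=fr[...,0],fr[...,1],fr[...,2]
m=((b>120)&(b>r+60)&(b>g+40)).astype(np.uint8); m[:,:370]=0;m[:180]=0;m[:,460:]=0
c=max(cv2.findContours(m,0,1)[0],key=cv2.contourArea)
R=cv2.minAreaRect(c);print(R);quad('tray',cv2.boxPoints(R),.028)
m=((r>120)&(r-b>45)&(g<r-30)).astype(np.uint8)
quad('bigsander?',[(295.5,260.5),(316,260.5),(314,307),(294,307)],.04)
# angular scenes
s2=d['scene'];k=lambda u,v:(264.5+(u+.5)/4.4,114.5+(v+.5)/4.4)
quad('sander scene',[k(*p) for p in[(428,203),(552,257),(513,300),(405,245)]],.0935)
quad('panel scene',[k(*p) for p in[(314,312),(407,382),(222,490),(131,407)]],.078)
quad('deck scene',[k(*p) for p in[(295,267),(457,371),(238,525),(75,403)]],.06)
E
```

```text
deck [ 0.5788 -0.0331] edges [0.24  0.179 0.236 0.181] ang [ -85.3 -175.2   95.     6.2]
panel [ 0.6036 -0.0551] edges [0.184 0.115 0.182 0.115] ang [-90.7 178.8  89.4  -0.3]
sander [0.5788 0.1872] edges [0.05  0.11  0.053 0.11 ] ang [ -80.7 -167.2   99.5   11.2]
fanbox [0.4447 0.3671] edges [0.076 0.127 0.071 0.126] ang [-100.8  161.7   79.2  -16. ]
knob [0.43620727 0.38581912 0.12      ] tins [0.68246651 0.15336274 0.095     ] [0.43737305 0.13085524 0.095     ]
((415.8243103027344, 229.55406188964844), (45.867313385009766, 58.0328369140625), 9.462322235107422)
tray [ 0.5041 -0.373 ] edges [0.18  0.142 0.18  0.141] ang [ -10.6 -100.2  169.    80. ]
bigsander? [ 0.3422 -0.0281] edges [0.063 0.141 0.061 0.141] ang [-90.5 176.9  89.5  -2.3]
sander scene [ 0.6766 -0.2335] edges [0.091 0.039 0.081 0.032] ang [-114.5  137.1   62.1  -29.4]
panel scene [ 0.5803 -0.094 ] edges [0.079 0.146 0.084 0.14 ] ang [-127.8  119.7   47.1  -63.1]
deck scene [ 0.5857 -0.0926] edges [0.133 0.185 0.141 0.179] ang [-123.5  124.5   52.7  -58.8]
```

Call:
arm_command:
  translation:
    - [131,-64,-22]
    - [131,-64,-22]
    - [131,-64,-22]
    - [131,-64,-22]
  rotation:
    - [0,0,0]
    - [0,0,0]
    - [0,0,0]
    - [0,0,0]

```text
time: 0.43
ee_pos: [0.2819, -0.5563, 0.2559]
eef_rot: [-179.9, -0.2, 14.5]
force: [1.1, -0.5, 1.3]
finger_gap: 0.0872
grip_force: 0.0
```

Call:
arm_command:
  translation:
    - [131,-64,-22]
    - [131,-64,-22]
    - [131,-64,-22]
    - [131,-64,-22]
  rotation:
    - [0,0,0]
    - [0,0,0]
    - [0,0,0]
    - [0,0,0]

```text
time: 0.77
ee_pos: [0.3929, -0.4614, 0.2782]
eef_rot: [-179.9, -0.2, 14.6]
force: [0.9, 0.9, 0.6]
finger_gap: 0.0871
grip_force: 0.0
```

Call:
arm_command:
  translation:
    - [131,-64,-22]
    - [131,-64,-22]
    - [131,-64,-22]
    - [131,-64,-22]
  rotation:
    - [0,0,0]
    - [0,0,0]
    - [0,0,0]
    - [0,0,0]

```text
time: 1.1
ee_pos: [0.5037, -0.3667, 0.3]
eef_rot: [-179.9, -0.2, 14.6]
force: [0.3, 0.9, -0.1]
finger_gap: 0.0871
grip_force: 0.0
```

Call:
arm_command:
  translation:
    - [63,-153,-7]
    - [63,-153,-7]
    - [63,-153,-7]
    - [63,-153,-7]
    - [63,-153,-7]
  rotation:
    - [0,0,0]
    - [0,0,0]
    - [0,0,0]
    - [0,0,0]
    - [0,0,0]

```text
time: 1.52
ee_pos: [0.525, -0.1972, 0.3071]
eef_rot: [-179.7, -0.2, 15.0]
force: [0.8, 1.6, -0.0]
finger_gap: 0.087
grip_force: 0.0
```

Call:
arm_command:
  translation:
    - [63,-153,-7]
    - [63,-153,-7]
    - [63,-153,-7]
    - [63,-153,-7]
    - [63,-153,-7]
  rotation:
    - [0,0,0]
    - [0,0,0]
    - [0,0,0]
    - [0,0,0]
    - [0,0,0]

```text
time: 1.93
ee_pos: [0.5471, -0.0337, 0.3141]
eef_rot: [-179.7, -0.2, 15.0]
force: [-0.1, -0.0, 0.4]
finger_gap: 0.0872
grip_force: 0.0
```

Call:
arm_command:
  translation:
    - [63,-153,-7]
    - [63,-153,-7]
    - [63,-153,-7]
    - [63,-153,-7]
    - [63,-153,-7]
  rotation:
    - [0,0,3.5]
    - [0,0,3.5]
    - [0,0,3.5]
    - [0,0,3.5]
    - [0,0,3.5]

```text
time: 2.35
ee_pos: [0.5692, 0.1299, 0.3208]
eef_rot: [-179.6, -0.1, 11.5]
force: [-0.9, 0.4, 1.0]
finger_gap: 0.0871
grip_force: 0.0
```

```bash
cat >> h.py <<'E'
def go(x,y,z,yaw):
    s=ctrl.sense();p=s['ee_pos'];a=s['eef_rot']
    R=Ro.from_euler('xyz',a,degrees=True)
    t=R.inv().apply(np.array([x,y,z])-p)*1000
    rv=(R.inv()*Ro.from_euler('xyz',[180,0,yaw],degrees=True)).as_rotvec(degrees=True)
    print('go t',t.round(1),'r',rv.round(1),'rows',round(np.linalg.norm(t)/41.7,1))
E
python3 - <<'E'
from h import *
import pickle
w=snap('wrist','w1.png');pickle.dump(w,open('w1.pkl','wb'))
print(w['camera_matrix'],-np.array(w['R']).T@w['t'])
print([proj(w,p) for p in [(.5788,.187,.0935),(.5586,.189,.0585)]])
E
```

```text
[[336.23840307   0.         315.75453193]
 [  0.         336.23840307 196.8528353 ]
 [  0.           0.           1.        ]] [0.64422014 0.14473543 0.47165735]
[array([269.27625251, 150.89971745]), array([268.94853597, 162.33735069])]
```

View pics/w1.png

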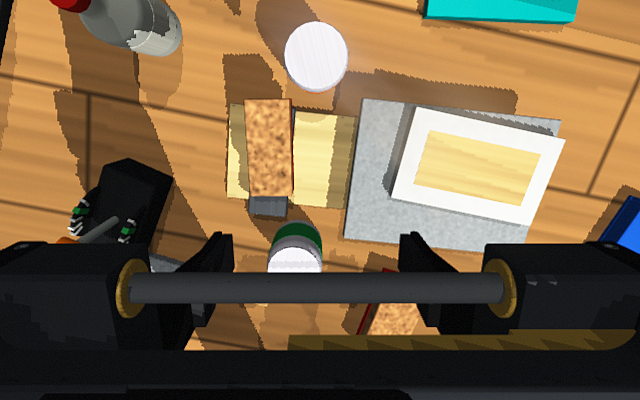

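Wrist view: the sander top runs from (244,100) to (293,196). The deck corners are about (361,99), (562,121), (517,252), (344,239). The panel corners are about (413,107), (565,139), (530,225), (390,195).

```bash
cat >> h.py <<'E'
def quad(s,n,P,z):
    W=np.array([ray(s,p,z)[:2] for p in P]); e=np.roll(W,-1,0)-W
    print(n,W.mean(0).round(4),'edges',np.linalg.norm(e,axis=1).round(3),'ang',np.degrees(np.arctan2(e[:,1],e[:,0])).round(1))
def blob(s,m,z,n,box=None):
    m=m.astype(np.uint8)
    if box: k=np.zeros_like(m);k[box[1]:box[3],box[0]:box[2]]=1;m=m*k
    m=cv2.morphologyEx(m,cv2.MORPH_CLOSE,np.ones((3,3)))
    c=max(cv2.findContours(m,0,1)[0],key=cv2.contourArea)
    W=np.array([ray(s,p[0],z)[:2] for p in c],np.float32)*1000
    (cx,cy),(a,b),t=cv2.minAreaRect(W); print(n,'c',round(cx,1),round(cy,1),'size',round(a,1),round(b,1),'ang',round(t,2))
E
python3 - <<'E'
from h import *
import pickle
w=pickle.load(open('w1.pkl','rb'))
quad(w,'deck',[(361,98),(562,121),(517,252),(344,239)],.06)
quad(w,'panel',[(413,107),(565,139),(530,225),(390,195)],.078)
quad(w,'sander',[(244,100),(291,99),(293,196),(248,196)],.0935)
f=w['frame'].astype(int);r,g,b=f[...,0],f[...,1],f[...,2]
blob(w,(r>200)&(b>200)&(g>200),.078,'panel',(370,95,600,240))
blob(w,(r-b>60)&(r-g>28)&(f.std(2)>10),.0935,'sander',(244,95,293,200))
blob(w,(abs(r-b)<30)&(r>90),.06,'deck',(335,90,575,260))
go(.5788,.187,.16,10.7)
E
```

```text
deck [ 0.5795 -0.0325] edges [0.242 0.173 0.232 0.18 ] ang [ -84.7 -176.8   97.     6.5]
panel [ 0.6047 -0.0537] edges [0.182 0.108 0.181 0.105] ang [ -89.8 -180.    89.2    0.8]
sander [0.5801 0.1875] edges [0.051 0.109 0.053 0.108] ang [ -77.3 -168.4  101.6   10.6]
panel c 594.1 -55.0 size 178.8 135.3 ang 89.65
sander c 580.1 189.8 size 118.0 56.3 ang 10.41
deck c 580.0 -38.4 size 178.8 251.8 ang 5.39
go t [ 21.3 -58.5 160.5] r [-0.2  0.   0.6] rows 4.1
```

Call:
arm_command:
  translation:
    - [21,-58,40]
    - [21,-58,80]
    - [21,-58,120]
    - [21,-58,160]
    - [21,-58,160]
  rotation:
    - [0,0,0.6]
    - [0,0,0.6]
    - [0,0,0.6]
    - [0,0,0.6]
    - [0,0,0.6]

```text
time: 2.82
ee_pos: [0.5769, 0.1777, 0.1543]
eef_rot: [179.9, 0.6, 10.1]
force: [-0.4, -0.5, -0.3]
finger_gap: 0.0869
grip_force: 0.0
```

Call:
arm_command:
  translation:
    - [0,0,20]
    - [0,0,40]
    - [0,0,60]
    - [0,0,83]
    - [0,0,83]
  rotation:
    - [0,0,0]
    - [0,0,0]
    - [0,0,0]
    - [0,0,0]
    - [0,0,0]

```text
time: 3.23
ee_pos: [0.5773, 0.1768, 0.0728]
eef_rot: [179.8, 0.5, 10.0]
force: [-0.8, -0.1, -0.6]
finger_gap: 0.0873
grip_force: 0.0
```

Call:
arm_command:
  translation:
    - [0,0,0]
    - [0,0,0]
    - [0,0,0]
    - [0,0,0]
    - [0,0,0]
  rotation:
    - [0,0,0]
    - [0,0,0]
    - [0,0,0]
    - [0,0,0]
    - [0,0,0]
  jaw: 0.3
  grip_force: 20

```text
time: 3.65
ee_pos: [0.5808, 0.1809, 0.0789]
eef_rot: [-180.0, -0.1, 10.1]
force: [-0.2, 1.7, 0.6]
finger_gap: 0.0615
grip_force: 0.5
```

Call:
arm_command:
  translation:
    - [0,0,0]
    - [0,0,0]
    - [0,0,0]
    - [0,0,0]
    - [0,0,0]
  rotation:
    - [0,0,0]
    - [0,0,0]
    - [0,0,0]
    - [0,0,0]
    - [0,0,0]
  jaw: 0.3
  grip_force: 20

```text
time: 4.07
ee_pos: [0.5804, 0.181, 0.0784]
eef_rot: [-180.0, -0.1, 10.1]
force: [-1.0, 1.4, 3.9]
finger_gap: 0.0494
grip_force: 20.0
```

Call:
arm_command:
  translation:
    - [0,0,-15]
    - [0,0,-35]
    - [0,0,-65]
    - [0,0,-90]
    - [0,0,-100]
  rotation:
    - [0,0,0]
    - [0,0,0]
    - [0,0,0]
    - [0,0,0]
    - [0,0,0]

```text
time: 4.48
ee_pos: [0.5814, 0.1805, 0.1805]
eef_rot: [180.0, -0.3, 10.1]
force: [1.1, 0.1, -0.6]
finger_gap: 0.0499
grip_force: 20.0
```

Call:
arm_command:
  translation:
    - [-5,15,0]
    - [-13,40,0]
    - [-23,72,0]
    - [-33,105,0]
    - [-45,140,0]
  rotation:
    - [0,0,0]
    - [0,0,0]
    - [0,0,0]
    - [0,0,0]
    - [0,0,0]

```text
time: 4.9
ee_pos: [0.5592, 0.0333, 0.1763]
eef_rot: [180.0, 0.1, 10.2]
force: [0.8, -0.1, -0.1]
finger_gap: 0.0497
grip_force: 20.0
```

Call:
arm_command:
  translation:
    - [-11,34,0]
    - [-22,68,0]
    - [-33,102,0]
    - [-44,136,0]
    - [-55,170,0]
  rotation:
    - [0,0,0]
    - [0,0,0]
    - [0,0,0]
    - [0,0,0]
    - [0,0,0]

```text
time: 5.32
ee_pos: [0.5343, -0.1444, 0.1763]
eef_rot: [-180.0, 0.1, 10.1]
force: [0.6, 0.3, -0.6]
finger_gap: 0.0498
grip_force: 20.0
```

Call:
arm_command:
  translation:
    - [-11,34,0]
    - [-22,68,0]
    - [-33,102,0]
    - [-43,132,0]
    - [-50,152,0]
  rotation:
    - [0,0,0]
    - [0,0,0]
    - [0,0,0]
    - [0,0,0]
    - [0,0,0]

```text
time: 5.73
ee_pos: [0.5108, -0.3052, 0.176]
eef_rot: [180.0, 0.2, 9.8]
force: [0.4, -0.3, -1.3]
finger_gap: 0.0498
grip_force: 20.0
```

Call:
arm_command:
  translation:
    - [-10,30,0]
    - [-17,52,0]
    - [-22,70,0]
    - [-22,70,0]
    - [-22,70,0]
  rotation:
    - [0,0,5]
    - [0,0,10]
    - [0,0,15]
    - [0,0,20.5]
    - [0,0,20.5]

```text
time: 6.15
ee_pos: [0.5022, -0.3752, 0.1759]
eef_rot: [180.0, 0.2, -10.7]
force: [-0.4, 1.1, -0.7]
finger_gap: 0.0499
grip_force: 20.0
```

```bash
python3 - <<'E'
from h import *
go(.504,-.373,.06,-10.5);print(ctrl.sense()['finger_gap'],ctrl.sense()['ee_pos'])
E
```

```text
go t [  1.8  -2.5 115.8] r [ 0.   0.2 -0.2] rows 2.8
0.0498602135291314 [ 0.50215083 -0.37516185  0.17585349]
```

Call:
arm_command:
  translation:
    - [2,-2,25]
    - [2,-2,55]
    - [2,-2,85]
    - [2,-2,105]
    - [2,-2,116]
  rotation:
    - [0,0,0]
    - [0,0,0]
    - [0,0,0]
    - [0,0,0]
    - [0,0,0]

```text
time: 6.57
ee_pos: [0.5043, -0.3695, 0.0577]
eef_rot: [-179.8, 0.3, -10.2]
force: [0.2, 0.3, -0.4]
finger_gap: 0.0498
grip_force: 20.0
```

Call:
arm_command:
  translation:
    - [0,0,10]
    - [0,0,20]
    - [0,0,27]
    - [0,0,30]
    - [0,0,30]
  rotation:
    - [0,0,0]
    - [0,0,0]
    - [0,0,0]
    - [0,0,0]
    - [0,0,0]

```text
time: 6.98
ee_pos: [0.5063, -0.3719, 0.0314]
eef_rot: [-180.0, 0.0, -10.4]
force: [0.2, 0.8, -1.3]
finger_gap: 0.0499
grip_force: 20.0
```

Call:
arm_command:
  translation:
    - [0,0,2]
    - [0,0,4]
    - [0,0,6]
    - [0,0,6]
    - [0,0,6]
  rotation:
    - [0,0,0]
    - [0,0,0]
    - [0,0,0]
    - [0,0,0]
    - [0,0,0]

```text
time: 7.4
ee_pos: [0.5063, -0.372, 0.0257]
eef_rot: [180.0, -0.0, -10.4]
force: [0.0, -0.5, -0.1]
finger_gap: 0.0499
grip_force: 20.0
```

Call:
arm_command:
  translation:
    - [0,0,1]
    - [0,0,1]
    - [0,0,2]
    - [0,0,2]
    - [0,0,2]
  rotation:
    - [0,0,0]
    - [0,0,0]
    - [0,0,0]
    - [0,0,0]
    - [0,0,0]

```text
time: 7.82
ee_pos: [0.5066, -0.3721, 0.0249]
eef_rot: [180.0, -0.0, -10.4]
force: [-1.4, 1.2, 8.1]
finger_gap: 0.0494
grip_force: 20.0
```

Call:
arm_command:
  translation:
    - [0,0,-1]
    - [0,0,-1]
    - [0,0,-1]
    - [0,0,-1]
    - [0,0,-1]
  rotation:
    - [0,0,0]
    - [0,0,0]
    - [0,0,0]
    - [0,0,0]
    - [0,0,0]
  jaw: 0.8

```text
time: 8.23
ee_pos: [0.5062, -0.3719, 0.0244]
eef_rot: [-180.0, 0.0, -10.4]
force: [0.7, -0.7, 0.1]
finger_gap: 0.0683
grip_force: 0.0
```

Call:
arm_command:
  translation:
    - [0,0,-15]
    - [0,0,-55]
    - [0,0,-95]
    - [0,0,-135]
    - [0,0,-175]
  rotation:
    - [0,0,0]
    - [0,0,0]
    - [0,0,0]
    - [0,0,0]
    - [0,0,0]

```text
time: 8.65
ee_pos: [0.506, -0.3717, 0.2012]
eef_rot: [-180.0, 0.0, -10.4]
force: [0.2, -1.0, -0.8]
finger_gap: 0.0696
grip_force: 0.0
```

Call:
arm_command:
  translation:
    - [72,-172,0]
    - [72,-172,0]
    - [72,-172,0]
    - [72,-172,0]
    - [72,-172,0]
  rotation:
    - [0,0,-4]
    - [0,0,-8]
    - [0,0,-12]
    - [0,0,-16]
    - [0,0,-16]
  jaw: 1

```text
time: 9.07
ee_pos: [0.6111, -0.2087, 0.1999]
eef_rot: [-179.8, -0.2, 6.1]
force: [0.3, -0.1, 0.2]
finger_gap: 0.0864
grip_force: 0.0
```

```bash
python3 - <<'E'
from h import *
go(.715,-.06,.16,5.3)
import pickle
w=snap('top','t2.png');pickle.dump(w,open('t2.pkl','wb'))
cv2.imwrite('pics/t2c.png',cv2.resize(w['frame'][150:300,240:450,::-1],None,fx=3.8,fy=3.8,interpolation=cv2.INTER_CUBIC))
E
```

```text
go t [ 119.2 -136.6   40.7] r [-0.2 -0.2  0.8] rows 4.5
```

View pics/t2c.png

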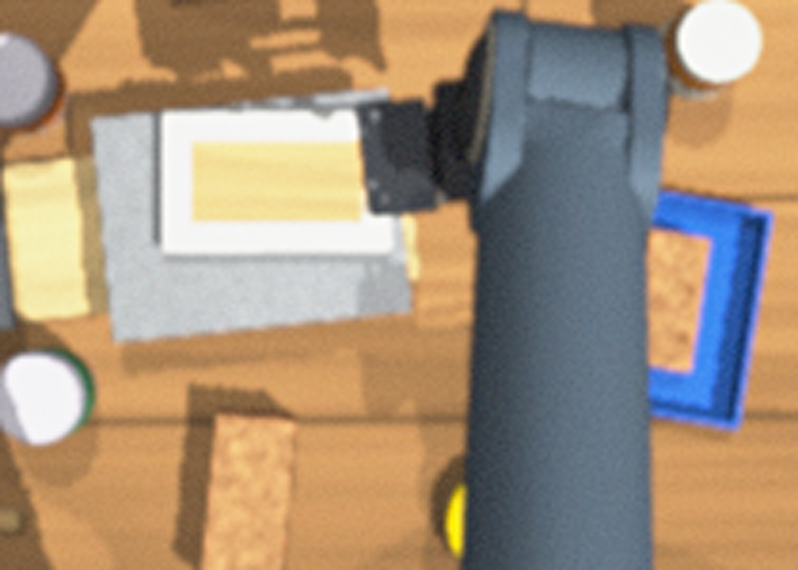

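The sander lies flat in the tray (crop (680,300)), square to it. The panel is unmoved. Next is the side push.

Call:
arm_command:
  translation:
    - [119,-137,0]
    - [119,-137,0]
    - [119,-137,20]
    - [119,-137,40]
    - [119,-137,40]
  rotation:
    - [0,0,0.8]
    - [0,0,0.8]
    - [0,0,0.8]
    - [0,0,0.8]
    - [0,0,0.8]

```text
time: 9.53
ee_pos: [0.7145, -0.0623, 0.158]
eef_rot: [-179.8, -0.0, 5.1]
force: [-0.9, 0.9, -0.3]
finger_gap: 0.0872
grip_force: 0.0
```

Call:
arm_command:
  translation:
    - [0,0,25]
    - [0,0,50]
    - [0,0,75]
    - [0,0,84]
    - [0,0,84]
  rotation:
    - [0,0,0]
    - [0,0,0]
    - [0,0,0]
    - [0,0,0]
    - [0,0,0]

```text
time: 9.95
ee_pos: [0.711, -0.0683, 0.0722]
eef_rot: [-180.0, 0.4, 4.8]
force: [-0.6, 0.6, 0.0]
finger_gap: 0.0871
grip_force: 0.0
```

Call:
arm_command:
  translation:
    - [-5,0,0]
    - [-10,0,0]
    - [-10,0,0]
  rotation:
    - [0,0,0]
    - [0,0,0]
    - [0,0,0]

```text
time: 10.2
ee_pos: [0.7033, -0.0691, 0.0776]
eef_rot: [180.0, -0.1, 4.8]
force: [-0.4, -0.6, 0.1]
finger_gap: 0.087
grip_force: 0.0
```

```bash
python3 - <<'E'
from h import *
go(.715,-.06,.075,5.3);print(ctrl.sense()['ee_pos'],ctrl.sense()['eef_rot'])
E
```

```text
go t [12.5 -8.1  2.6] r [ 0.  -0.1 -0.5] rows 0.4
[ 0.70325793 -0.06911033  0.0776217 ] [ 1.79958590e+02 -1.18709352e-01  4.77097308e+00]
```

Call:
arm_command:
  translation:
    - [-6,-8,2.5]
    - [-12,-10,2.5]
    - [-18,-10,2.5]
    - [-24,-10,2.5]
    - [-30,-10,2.5]
  rotation:
    - [0,0,-0.5]
    - [0,0,-0.5]
    - [0,0,-0.5]
    - [0,0,-0.5]
    - [0,0,-0.5]

```text
time: 10.62
ee_pos: [0.6723, -0.0611, 0.0734]
eef_rot: [180.0, -0.1, 5.3]
force: [1.4, 0.9, -0.6]
finger_gap: 0.087
grip_force: 0.7
```

Call:
arm_command:
  translation:
    - [-4,0,0]
    - [-8,0,0]
    - [-12,0,0]
    - [-16,0,0]
    - [-18,0,0]
  rotation:
    - [0,0,0]
    - [0,0,0]
    - [0,0,0]
    - [0,0,0]
    - [0,0,0]

```text
time: 11.03
ee_pos: [0.6546, -0.0628, 0.0733]
eef_rot: [-180.0, -0.1, 5.3]
force: [1.8, 1.3, -0.1]
finger_gap: 0.0871
grip_force: 0.9
```

```bash
python3 - <<'E'
from h import *
import pickle
w=snap('wrist','w3.png');pickle.dump(w,open('w3.pkl','wb'))
print(ctrl.sense()['ee_pos'],ctrl.sense()['eef_rot'],ctrl.sense()['force'])
E
```

```text
[ 0.65427204 -0.06288961  0.0733072 ] [ 1.79997768e+02 -1.57441431e-02  5.29457090e+00] [ 0.41841762  0.21365107 -0.03328695]
```

View pics/w3.png

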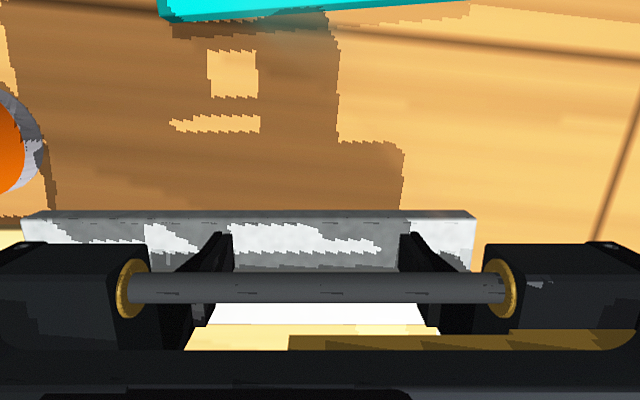

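Call:
arm_command:
  translation:
    - [-3,0,0]
    - [-5,0,0]
    - [-6,0,0]
    - [-6,0,0]
  rotation:
    - [0,0,0]
    - [0,0,0]
    - [0,0,0]
    - [0,0,0]

```text
time: 11.42
ee_pos: [0.6487, -0.0636, 0.0732]
eef_rot: [180.0, -0.0, 5.3]
force: [2.1, -0.4, 0.9]
finger_gap: 0.0875
grip_force: 0.9
```

Call:
arm_command:
  translation:
    - [10,0,0]
    - [25,0,0]
    - [25,0,-40]
    - [25,0,-80]
    - [25,0,-120]
  rotation:
    - [0,0,0]
    - [0,0,0]
    - [0,0,0]
    - [0,0,0]
    - [0,0,0]

```text
time: 11.83
ee_pos: [0.6719, -0.0613, 0.1924]
eef_rot: [-180.0, 0.3, 5.3]
force: [0.7, -0.3, 0.2]
finger_gap: 0.087
grip_force: 0.0
```

Call:
arm_command:
  translation:
    - [-20,25,-20]
    - [-40,50,-40]
    - [-60,75,-60]
    - [-80,100,-80]
    - [-91,123,-110]
  rotation:
    - [0,0,-7]
    - [0,0,-14]
    - [0,0,-21]
    - [0,0,-28]
    - [0,0,-30]

```text
time: 12.25
ee_pos: [0.5899, -0.194, 0.3014]
eef_rot: [-179.7, 0.4, 35.5]
force: [0.4, -0.5, -0.2]
finger_gap: 0.0872
grip_force: 0.0
```

Call:
arm_command:
  translation:
    - [0,0,0]
    - [0,0,0]
    - [0,0,0]
    - [0,0,0]
    - [0,0,0]
  rotation:
    - [0,0,-7]
    - [0,0,-14]
    - [0,0,-21]
    - [0,0,-28]
    - [0,0,-30]

```text
time: 12.67
ee_pos: [0.593, -0.1922, 0.3022]
eef_rot: [-179.8, 0.1, 65.5]
force: [-0.2, 0.0, -0.7]
finger_gap: 0.0871
grip_force: 0.0
```

Call:
arm_command:
  translation:
    - [0,0,0]
    - [0,0,0]
    - [0,0,0]
    - [0,0,0]
    - [0,0,0]
  rotation:
    - [0,0,-7]
    - [0,0,-14]
    - [0,0,-21]
    - [0,0,-28]
    - [0,0,-30]

```text
time: 13.08
ee_pos: [0.593, -0.1922, 0.3021]
eef_rot: [-179.8, -0.0, 95.6]
force: [-0.9, 0.2, 0.7]
finger_gap: 0.0872
grip_force: 0.0
```

```bash
python3 - <<'E'
from h import *
import pickle
w=snap('wrist','w4.png');pickle.dump(w,open('w4.pkl','wb'))
print(ctrl.sense()['ee_pos'],ctrl.sense()['eef_rot'],ctrl.sense()['q'])
E
```

```text
[ 0.59305728 -0.19219411  0.30206173] [-1.79806972e+02 -4.22680941e-02  9.54726614e+01] [ 41.09486575  23.52459145 -37.55965858  88.47526878  14.71822996
  73.22506012   6.99591736]
```

View pics/w4.png

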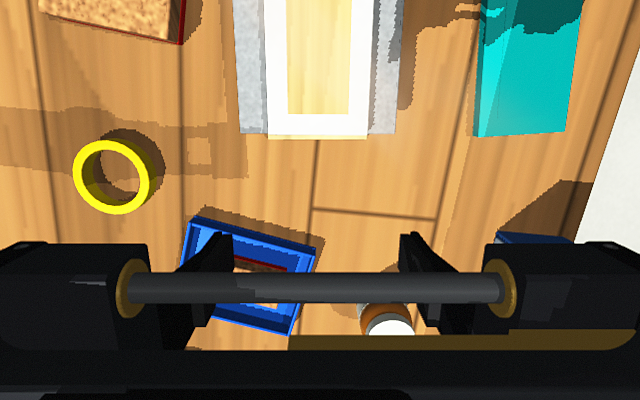

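The wrist view from behind shows the panel almost square on the deck: its white edges are at columns ~268 and ~366, and the deck edges at ~240 and ~396. The sander is in the tray.

```bash
python3 - <<'E'
from h import *
import pickle
w=pickle.load(open('w4.pkl','rb'));f=w['frame'].astype(int)
for r in (10,40,70,100,125):
    g=f[r,:,2]; d=np.diff(g)
    print(r,[(i,int(d[i])) for i in range(225,415) if abs(d[i])>30])
for c in (275,310,360,250,385):
    d=np.diff(f[:,c,2]);print(c,[(i,int(d[i])) for i in range(100,150) if abs(d[i])>20])
E
```

```text
10 [(232, 119), (262, -31), (263, 86), (285, -60), (350, 65), (351, 31), (372, -105), (373, -43), (378, 37), (380, 48), (394, -42), (395, -55), (402, -44)]
40 [(234, 103), (264, 83), (285, -49), (286, -49), (350, 62), (371, -91), (378, 92), (388, -44), (390, -36), (398, -36)]
70 [(235, 89), (236, 68), (259, -33), (265, 83), (286, -78), (349, 55), (369, -65), (370, -50), (375, 68), (398, -81), (399, -39)]
100 [(237, 142), (266, 76), (287, -80), (348, 58), (368, -74), (369, -35), (374, 39), (396, -68)]
125 [(239, 109), (262, -33), (266, -50), (267, 121), (367, -84), (371, 53), (394, -61)]
275 [(133, -40), (134, -64), (135, 22), (138, -51), (139, -32)]
310 [(113, 90), (134, -48), (138, -72), (139, -40)]
360 [(134, -42), (135, -39), (138, -59), (139, -31)]
250 [(125, -29), (132, -59), (133, -40)]
385 [(132, -23), (133, -51)]
```

```bash
cat >> h.py <<'E'
def fit(s,pts,z):
    W=np.array([ray(s,p,z)[:2] for p in pts]);m=W.mean(0);v=np.linalg.svd(W-m)[2][0]
    return m,np.degrees(np.arctan2(v[1],v[0]))%180
E
python3 - <<'E'
from h import *
import pickle
w=pickle.load(open('w4.pkl','rb'))
R=[10,40,70,100,125]
L={'deckL':([232.5,234.5,236,237.5,239.5],.06),'deckR':([402.5,400.6,398.8,396.5,394.5],.06),
'panL':([263.5,264.5,265.5,266.5,267.5],.078),'panR':([372.7,371.5,370,368.8,367.5],.078)}
o={}
for k,(c,z) in L.items(): o[k]=fit(w,list(zip(c,R)),z);print(k,o[k][0].round(4),o[k][1].round(2))
e=fit(w,[(275,134),(310,134.3),(360,134.7)],.078);print('rear',e[0].round(4),e[1])
e2=fit(w,[(250,132.6),(385,132.8)],.06);print('deckrear',e2[0].round(4),e2[1])
a=np.radians(5.3);X=np.array([np.cos(a),np.sin(a)]);Y=np.array([-X[1],X[0]])
d=np.array([.5795,-.033])
for k in o: print(k,'x_st',((o[k][0]-d)@X*1000).round(1))
print('y_st rear',(e[0]-d)@Y,(e2[0]-d)@Y)
E
```

```text
deckL [ 0.4948 -0.094 ] 95.38
deckR [ 0.6721 -0.0767] 95.31
panL [ 0.5297 -0.092 ] 95.32
panR [ 0.6385 -0.0813] 95.44
rear [ 0.5876 -0.1528] 5.159782060042244
deckrear [ 0.5904 -0.1525] 5.540374937566929
deckL x_st -90.0
deckR x_st 88.1
panL x_st -55.1
panR x_st 54.3
y_st rear -0.12008745895416129 -0.12001174592570647
```

Call:
arm_command:
  translation:
    - [0,0,40]
    - [0,0,80]
    - [0,0,120]
    - [0,0,155]
    - [0,0,180]
  rotation:
    - [0,0,0]
    - [0,0,0]
    - [0,0,0]
    - [0,0,0]
    - [0,0,0]

```text
time: 13.55
ee_pos: [0.5913, -0.192, 0.119]
eef_rot: [-179.6, -0.1, 95.2]
force: [0.1, -0.1, -0.8]
finger_gap: 0.0869
grip_force: 0.0
```

Call:
arm_command:
  translation:
    - [0,0,15]
    - [0,0,30]
    - [0,0,40]
    - [0,0,46]
    - [0,0,46]
  rotation:
    - [0,0,0]
    - [0,0,0]
    - [0,0,0]
    - [0,0,0]
    - [0,0,0]

```text
time: 13.97
ee_pos: [0.5932, -0.1919, 0.0757]
eef_rot: [-179.8, -0.0, 95.3]
force: [-0.1, -0.7, 0.2]
finger_gap: 0.0873
grip_force: 0.0
```

```bash
cat >> h.py <<'E'
a_=np.radians(5.35);X_=np.array([np.cos(a_),np.sin(a_)]);Y_=np.array([-X_[1],X_[0]]);D_=np.array([.5795,-.033])
def W(x,y): return D_+x*X_+y*Y_
def st(p): return ((np.array(p)[:2]-D_)@X_*1e3).round(1),((np.array(p)[:2]-D_)@Y_*1e3).round(1)
E
python3 - <<'E'
from h import *
print(st(ctrl.sense()['ee_pos']),ctrl.sense()['ee_pos']);go(*W(-.0005,-.145),.0735,95.35)
E
```

```text
(np.float64(-1.2), np.float64(-159.5)) [ 0.59318914 -0.19194752  0.07572388]
go t [14.5  0.7  2.2] r [-0.2 -0.  -0.1] rows 0.4
```

Call:
arm_command:
  translation:
    - [8,0.5,2]
    - [16,0.5,2]
    - [24,0.5,2]
    - [32,0.5,2]
    - [40,0.5,2]
  rotation:
    - [0,0,0]
    - [0,0,0]
    - [0,0,0]
    - [0,0,0]
    - [0,0,0]

```text
time: 14.38
ee_pos: [0.5916, -0.1519, 0.076]
eef_rot: [179.9, 0.1, 95.3]
force: [-0.3, -2.7, 2.0]
finger_gap: 0.0871
grip_force: 1.5
```

Call:
arm_command:
  translation:
    - [8,0,0]
    - [16,0,0]
    - [24,0,0]
    - [32,0,0]
    - [40,0,0]
  rotation:
    - [0,0,0]
    - [0,0,0]
    - [0,0,0]
    - [0,0,0]
    - [0,0,0]

```text
time: 14.8
ee_pos: [0.5874, -0.1117, 0.0752]
eef_rot: [180.0, 0.0, 95.3]
force: [0.9, -2.9, 3.0]
finger_gap: 0.087
grip_force: 1.7
```

Call:
arm_command:
  translation:
    - [8,0,0]
    - [16,0,0]
    - [24,0,0]
    - [32,0,0]
    - [40,0,0]
  rotation:
    - [0,0,0]
    - [0,0,0]
    - [0,0,0]
    - [0,0,0]
    - [0,0,0]

```text
time: 15.22
ee_pos: [0.5835, -0.0716, 0.075]
eef_rot: [-180.0, 0.0, 95.3]
force: [0.1, -2.9, 2.6]
finger_gap: 0.0866
grip_force: 1.7
```

```bash
python3 - <<'E'
from h import *
s=ctrl.sense();print(st(s['ee_pos']),s['ee_pos'],s['eef_rot'],s['force'])
E
```

```text
(np.float64(0.4), np.float64(-38.9)) [ 0.5834997  -0.07164811  0.07498838] [-1.79986326e+02  2.01560392e-03  9.53014549e+01] [ 0.12166993 -2.89158486  2.63297031]
```

Call:
arm_command:
  translation:
    - [8,0.4,-2]
    - [16,0.4,-3]
    - [24,0.4,-3]
    - [32,0.4,-3]
    - [40,0.4,-3]
  rotation:
    - [0,0,0]
    - [0,0,0]
    - [0,0,0]
    - [0,0,0]
    - [0,0,0]

```text
time: 15.63
ee_pos: [0.58, -0.0315, 0.0779]
eef_rot: [-180.0, -0.0, 95.3]
force: [0.1, -2.3, 0.5]
finger_gap: 0.0869
grip_force: 0.8
```

Call:
arm_command:
  translation:
    - [8,0,0]
    - [16,0,0]
    - [24,0,0]
    - [32,0,0]
    - [40,0,0]
  rotation:
    - [0,0,0]
    - [0,0,0]
    - [0,0,0]
    - [0,0,0]
    - [0,0,0]

```text
time: 16.05
ee_pos: [0.5765, 0.0081, 0.078]
eef_rot: [-180.0, -0.0, 95.3]
force: [0.9, -0.7, -1.1]
finger_gap: 0.087
grip_force: 0.6
```

Call:
arm_command:
  translation:
    - [6,0,0]
    - [12,0,0]
    - [18,0,0]
    - [24,0,0]
    - [30,0,0]
  rotation:
    - [0,0,0]
    - [0,0,0]
    - [0,0,0]
    - [0,0,0]
    - [0,0,0]

```text
time: 16.47
ee_pos: [0.5738, 0.0376, 0.078]
eef_rot: [-180.0, 0.0, 95.3]
force: [-0.2, -1.8, -1.1]
finger_gap: 0.0869
grip_force: 0.6
```

```bash
python3 - <<'E'
from h import *
s=ctrl.sense();print(st(s['ee_pos']),s['ee_pos'],s['eef_rot'],s['force'])
E
```

```text
(np.float64(1.0), np.float64(70.8)) [0.57384784 0.03755692 0.07800685] [-1.79995550e+02  7.12984048e-03  9.52852150e+01] [-0.2378063  -1.75493531 -1.14658083]
```

Call:
arm_command:
  translation:
    - [6,-0.3,0]
    - [12,-0.6,0]
    - [18,-1,0]
    - [24,-1.3,0]
    - [30,-1.5,0]
  rotation:
    - [0,0,0]
    - [0,0,0]
    - [0,0,0]
    - [0,0,0]
    - [0,0,0]

```text
time: 16.88
ee_pos: [0.5695, 0.0674, 0.0781]
eef_rot: [-180.0, 0.0, 95.3]
force: [-0.6, -0.2, -0.3]
finger_gap: 0.0868
grip_force: 0.6
```

Call:
arm_command:
  translation:
    - [4,0,0]
    - [8,0,0]
    - [12,0,0]
    - [14,0,0]
    - [14,0,0]
  rotation:
    - [0,0,0]
    - [0,0,0]
    - [0,0,0]
    - [0,0,0]
    - [0,0,0]

```text
time: 17.3
ee_pos: [0.5684, 0.0816, 0.0781]
eef_rot: [180.0, -0.0, 95.3]
force: [-0.4, 0.5, -0.5]
finger_gap: 0.0872
grip_force: 0.0
```

```bash
python3 - <<'E'
from h import *
s=ctrl.sense();print(st(s['ee_pos']),s['ee_pos'],s['eef_rot'],s['force'])
E
```

```text
(np.float64(-0.4), np.float64(115.1)) [0.5683678  0.08155115 0.07813325] [ 1.79984205e+02 -2.76232820e-02  9.53346817e+01] [-0.40753128  0.49883169 -0.49622036]
```

Call:
arm_command:
  translation:
    - [-10,0,0]
    - [-35,0,0]
    - [-50,0,-30]
    - [-50,0,-70]
    - [-50,0,-110]
  rotation:
    - [0,0,0]
    - [0,0,0]
    - [0,0,0]
    - [0,0,0]
    - [0,0,0]

```text
time: 17.72
ee_pos: [0.5724, 0.0284, 0.1884]
eef_rot: [-179.8, -0.0, 95.1]
force: [1.0, 0.7, -0.2]
finger_gap: 0.0872
grip_force: 0.0
```

Call:
arm_command:
  translation:
    - [0,0,-30]
    - [0,0,-60]
    - [0,0,-90]
    - [0,0,-110]
    - [0,0,-110]
  rotation:
    - [0,0,0]
    - [0,0,0]
    - [0,0,0]
    - [0,0,0]
    - [0,0,0]

```text
time: 18.13
ee_pos: [0.5754, 0.0312, 0.3034]
eef_rot: [179.4, 0.0, 95.2]
force: [0.8, 0.3, 0.7]
finger_gap: 0.0871
grip_force: 0.0
```

```bash
python3 - <<'E'
from h import *
import pickle
w=snap('wrist','w5.png');pickle.dump(w,open('w5.pkl','wb'))
s=ctrl.sense();print(s['ee_pos'],s['eef_rot'])
f=w['frame'].astype(int)
for r in range(20,200,25):
    d=np.diff(f[r,:,2]);print(r,[(i,int(d[i])) for i in range(180,460) if abs(d[i])>35])
for c in (290,320,345,370):
    d=np.diff(f[:,c,2]);print(c,[(i,int(d[i])) for i in range(0,240) if abs(d[i])>35])
E
```

```text
[0.57423288 0.03071354 0.30070518] [1.79684859e+02 2.65075344e-02 9.52419785e+01]
20 [(210, -39), (245, 51), (255, 162), (277, -71), (341, 55), (342, 49), (363, -132), (364, -59), (370, 47), (403, -38)]
45 [(212, -105), (213, -48), (256, 159), (257, 54), (277, -53), (278, -58), (341, 99), (362, -128), (363, -73), (398, 45), (407, 55), (444, 53), (446, -46)]
70 [(215, -70), (216, -82), (227, -36), (237, 36), (238, -40), (257, 108), (258, 96), (278, -72), (279, -56), (341, 72), (361, -105), (362, -48), (393, 70)]
95 [(180, 40), (258, 54), (259, 148), (360, -53), (361, -54)]
120 [(233, 61), (388, -53)]
145 [(234, 132), (387, -71)]
170 [(236, 109), (385, -69), (386, -83), (457, 56)]
195 [(238, 100), (384, -105), (385, -44), (398, 44), (451, 39), (455, 64), (456, 40)]
290 [(91, 142), (112, -71), (113, -117), (119, 80), (120, 47)]
320 [(91, 110), (112, -70), (113, -104), (119, 69), (120, 36)]
345 [(112, -73), (113, -103), (119, 61)]
370 [(13, 36), (119, 52)]
```

View pics/w5.png

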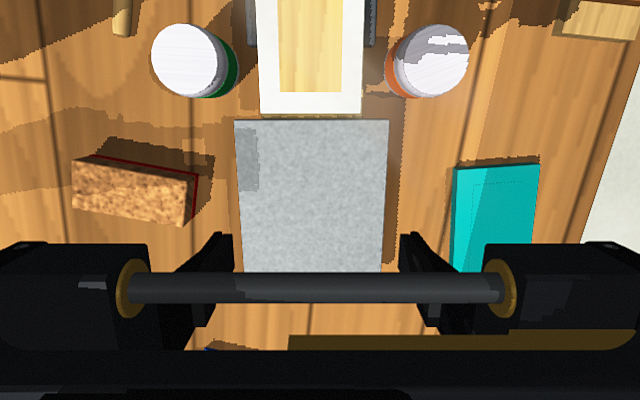

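The panel is over the bar and straight: its rear edge is at row 113 and the deck's front edge at row 119. The bar ends show at columns ~246 and ~376.

```bash
python3 - <<'E'
from h import *
import pickle
w=pickle.load(open('w5.pkl','rb'));f=w['frame'].astype(int)
p=lambda n,q,z:print(n,(lambda m:(st(m[0]),m[1].round(2)))(fit(w,q,z)))
p('panL',[(255.5,20),(256.7,45),(258,70),(259.2,95)],.0765)
p('panR',[(364,20),(363,45),(362,70),(361,95)],.0765)
p('deckL',[(233.5,120),(234.5,145),(236.5,170),(238.5,195)],.06)
p('deckR',[(388.5,120),(387.5,145),(386,170),(384.8,195)],.06)
p('rear',[(290,113),(320,113),(345,113)],.0765)
p('field rear',[(290,91.5),(320,91.5)],.0765)
p('deckfront',[(290,119.7),(320,119.7),(345,119.5)],.06)
for r in (5,12,20,28,36,40,44): print(r,f[r,240:262].tolist()[::2] if r in() else f[r,238:260,2].tolist(),f[r,362:382,2].tolist())
for c in (248,251,368,371): print(c,f[0:60:2,c,2].tolist())
E
```

```text
panL ((np.float64(-56.5), np.float64(182.0)), np.float64(95.54))
panR ((np.float64(53.2), np.float64(182.0)), np.float64(95.05))
deckL ((np.float64(-89.9), np.float64(74.1)), np.float64(95.34))
deckR ((np.float64(88.3), np.float64(73.6)), np.float64(95.8))
rear ((np.float64(7.1), np.float64(126.3)), np.float64(5.26))
field rear ((np.float64(-7.2), np.float64(148.7)), np.float64(5.29))
deckfront ((np.float64(7.4), np.float64(118.3)), np.float64(5.44))
5 [56, 59, 59, 63, 65, 65, 59, 99, 112, 112, 117, 116, 104, 103, 105, 102, 95, 180, 243, 241, 237, 238] [250, 255, 148, 45, 51, 55, 58, 51, 48, 77, 95, 99, 103, 82, 58, 44, 41, 46, 47, 49]
12 [52, 56, 56, 57, 60, 61, 55, 75, 105, 113, 116, 104, 103, 104, 107, 106, 100, 98, 235, 242, 239, 237] [251, 245, 109, 42, 53, 53, 56, 54, 47, 94, 99, 99, 97, 82, 50, 44, 47, 48, 48, 52]
20 [45, 49, 47, 50, 49, 51, 54, 48, 99, 107, 111, 112, 117, 101, 100, 101, 98, 81, 243, 245, 239, 238] [254, 237, 105, 46, 59, 60, 60, 58, 50, 97, 103, 105, 93, 74, 45, 43, 51, 50, 54, 50]
28 [39, 39, 45, 42, 42, 43, 46, 41, 77, 97, 110, 112, 110, 99, 95, 97, 95, 84,
[... 494 characters left out ...]
 34, 33, 33, 33, 34, 41, 85, 92, 91, 91, 81, 78, 82, 73, 54, 227, 252, 247] [246, 123, 53, 62, 66, 64, 62, 73, 75, 98, 108, 94, 71, 53, 51, 52, 54, 52, 54, 48]
248 [117, 115, 112, 117, 116, 114, 116, 117, 111, 115, 111, 110, 112, 113, 110, 104, 101, 104, 105, 107, 98, 103, 85, 34, 35, 35, 33, 31, 33, 32]
251 [104, 102, 103, 105, 104, 100, 104, 100, 97, 100, 101, 96, 102, 99, 99, 95, 92, 94, 93, 88, 107, 108, 91, 46, 38, 36, 38, 32, 34, 33]
368 [54, 54, 54, 53, 55, 54, 56, 58, 50, 59, 60, 56, 60, 60, 61, 62, 61, 63, 65, 67, 68, 69, 62, 51, 60, 64, 67, 69, 73, 75]
371 [95, 99, 70, 90, 99, 44, 94, 104, 64, 89, 97, 107, 82, 99, 102, 97, 97, 109, 110, 96, 110, 112, 98, 53, 58, 61, 62, 64, 67, 71]
```

Call:
arm_command:
  translation:
    - [0,0,35]
    - [0,0,70]
    - [0,0,105]
    - [0,0,130]
    - [0,0,150]
  rotation:
    - [0,0,0]
    - [0,0,0]
    - [0,0,0]
    - [0,0,0]
    - [0,0,0]

```text
time: 18.6
ee_pos: [0.5706, 0.0299, 0.144]
eef_rot: [-179.7, -0.0, 95.3]
force: [0.8, -0.1, -0.0]
finger_gap: 0.0872
grip_force: 0.0
```

Call:
arm_command:
  translation:
    - [0,0,20]
    - [0,0,40]
    - [0,0,60]
    - [0,0,70]
    - [0,0,70]
  rotation:
    - [0,0,0]
    - [0,0,0]
    - [0,0,0]
    - [0,0,0]
    - [0,0,0]

```text
time: 19.02
ee_pos: [0.5705, 0.0302, 0.0748]
eef_rot: [-179.6, -0.0, 95.3]
force: [-0.3, -0.4, 0.6]
finger_gap: 0.087
grip_force: 0.0
```

Call:
arm_command:
  translation:
    - [10,0,0]
    - [20,0,0]
    - [30,0,0]
    - [36,0,0]
    - [40,0,0]
  rotation:
    - [0,0,0]
    - [0,0,0]
    - [0,0,0]
    - [0,0,0]
    - [0,0,0]

```text
time: 19.43
ee_pos: [0.5695, 0.0731, 0.0791]
eef_rot: [179.9, -0.0, 95.4]
force: [0.2, 0.3, -0.0]
finger_gap: 0.0868
grip_force: 0.0
```

```bash
python3 - <<'E'
from h import *
s=ctrl.sense();print(st(s['ee_pos']),s['ee_pos'],s['eef_rot'],s['force'])
go(*W(-.0007,.1205),.0775,95.4)
E
```

```text
(np.float64(-0.0), np.float64(106.6)) [0.56954421 0.07311477 0.07908641] [ 1.79890046e+02 -3.31869669e-02  9.54446455e+01] [ 0.21441634  0.31253377 -0.01702891]
go t [13.9 -0.7  1.6] r [ 0.1 -0.   0. ] rows 0.3
```

Call:
arm_command:
  translation:
    - [3,0,1]
    - [6,0,1]
    - [8.5,0,1]
    - [10,0.2,1]
    - [11.5,0.5,1]
  rotation:
    - [0,0,0]
    - [0,0,0]
    - [0,0,0]
    - [0,0,0]
    - [0,0,0]

```text
time: 19.85
ee_pos: [0.5687, 0.0819, 0.077]
eef_rot: [-180.0, 0.1, 95.3]
force: [-0.4, -1.6, 1.2]
finger_gap: 0.0872
grip_force: 1.1
```

Call:
arm_command:
  translation:
    - [1,0.2,0]
    - [2,0.4,0]
    - [2.5,0.5,0]
    - [2.5,0.5,0]
  rotation:
    - [0,0,0]
    - [0,0,0]
    - [0,0,0]
    - [0,0,0]

```text
time: 20.18
ee_pos: [0.5691, 0.0845, 0.077]
eef_rot: [-180.0, 0.0, 95.3]
force: [-0.3, -1.7, 0.1]
finger_gap: 0.0872
grip_force: 0.9
```

```bash
python3 - <<'E'
from h import *
s=ctrl.sense();print(st(s['ee_pos']),s['ee_pos'],s['eef_rot'],s['force'])
E
```

```text
(np.float64(0.6), np.float64(118.0)) [0.56907029 0.08450562 0.07699996] [-1.79998420e+02  2.03295891e-02  9.52714016e+01] [-0.30780907 -1.66830133  0.14335193]
```

Call:
arm_command:
  translation:
    - [-10,0,0]
    - [-35,0,0]
    - [-50,0,-30]
    - [-50,0,-70]
    - [-50,0,-110]
  rotation:
    - [0,0,0]
    - [0,0,0]
    - [0,0,0]
    - [0,0,0]
    - [0,0,0]

```text
time: 20.6
ee_pos: [0.5731, 0.0333, 0.1873]
eef_rot: [-179.9, -0.1, 95.1]
force: [0.6, -0.9, -0.2]
finger_gap: 0.0867
grip_force: 0.0
```

Call:
arm_command:
  translation:
    - [0,0,-35]
    - [0,0,-70]
    - [20,0,-105]
    - [30,0,-130]
    - [30,0,-150]
  rotation:
    - [0,0,0]
    - [0,0,0]
    - [0,0,0]
    - [0,0,0]
    - [0,0,0]

```text
time: 21.02
ee_pos: [0.5709, 0.0685, 0.3405]
eef_rot: [179.7, -0.1, 95.5]
force: [0.0, 0.7, -0.1]
finger_gap: 0.087
grip_force: 0.0
```

```bash
python3 - <<'E'
from h import *
import pickle
w=snap('wrist','w6.png');pickle.dump(w,open('w6.pkl','wb'))
s=ctrl.sense();print(s['ee_pos'],s['eef_rot'])
f=w['frame'].astype(int)
for r in range(10,250,20):
    d=np.diff(f[r,:,2]);print(r,[(i,int(d[i])) for i in range(200,440) if abs(d[i])>32])
for c in (270,290,320,345):
    d=np.diff(f[:,c,2]);print(c,[(i,int(d[i])) for i in range(0,240) if abs(d[i])>32])
E
```

```text
[0.57276664 0.06764983 0.34376005] [ 1.79402959e+02 -8.40417920e-02  9.54493851e+01]
10 [(209, 35), (263, 106), (264, 66), (283, -74), (284, -40), (342, 56), (343, 52), (362, -135), (363, -87), (386, 36)]
30 [(264, 149), (283, -50), (284, -57), (342, 106), (361, -95), (362, -89), (389, 41)]
50 [(255, 52), (265, 171), (284, -77), (341, 36), (342, 56), (360, -65), (361, -105), (366, 36), (388, 34)]
70 [(208, -35), (209, -69), (210, -35), (256, 53), (265, 98), (266, 89), (284, -51), (285, -73), (341, 71), (360, -103), (361, -34), (420, 54), (423, 45)]
90 [(228, -35), (229, -91), (237, -42), (246, -35), (266, 243), (285, -88), (341, 75), (359, -102), (360, -49), (388, 47), (397, 44)]
110 [(229, -104), (230, -53), (238, -33), (245, 54), (266, 36), (267, 162), (285, -70), (286, -58), (340, 93), (358, -92), (359, -74), (378, 43), (380, -39), (387, 75)]
130 [(205, 57), (267, 78), (268, 135), (357, -71), (358, -98)]
150 [(243, 128), (382, -77), (383, -38)]
170 [(244, 99), (249, 33), (381, -93), (382, -35)]
190 [(224, 36), (245, 78), (246, 59), (380, -88), (381, -45)]
210 [(220, 42), (246, 48), (247, 73), (378, -42), (379, -93), (380, -33), (392, 44)]
230 [(248, 100), (377, -75), (378, -84), (439, 33)]
270 [(140, -67), (141, -119), (147, 51), (148, 85)]
290 [(122, 98), (140, -51), (141, -120), (147, 45), (148, 90)]
320 [(122, 95), (140, -41), (141, -109), (142, -39), (147, 36), (148, 83)]
345 [(140, -43), (141, -111), (142, -41), (147, 36), (148, 82)]
```

View pics/w6.png

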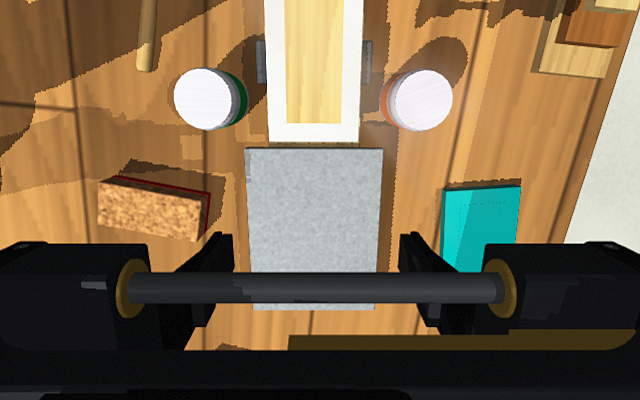

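The panel is on the bar, with its rear edge at row 141 and the deck's front edge at row 148. The bar ends show at columns 256–264 and 361–372, rows ~41–83. That was picture 10, so the rest is numeric.

```bash
python3 - <<'E'
from h import *
import pickle
w=pickle.load(open('w6.pkl','rb'));f=w['frame'].astype(int)
p=lambda n,q,z:print(n,(lambda m:(st(m[0]),m[1].round(2)))(fit(w,q,z)))
p('panL',[(264,10),(264.5,30),(265.5,50),(266,70),(266.5,90),(267.2,110),(268.2,130)],.0765)
p('panR',[(363,10),(362,30),(361.2,50),(360.7,70),(360,90),(359,110),(358.2,130)],.0765)
p('deckL',[(243.5,150),(244.7,170),(246,190),(247.2,210),(248.5,230)],.06)
p('deckR',[(383,150),(382,170),(381,190),(379.5,210),(378,230)],.06)
p('rear',[(270,141.2),(290,141.3),(320,141.3),(345,141.4)],.0765)
p('deckfront',[(270,148.2),(320,148.2),(345,148.2)],.06)
for c in (258,260,262,366,368,370): print(c,f[30:95,c,:].sum(1).tolist())
for r in (50,60,70): print(r,f[r,250:268].sum(1).tolist(),f[r,358:378].sum(1).tolist())
t=pickle.load(open('s0.pkl','rb'))
# tins check
b=snap('top')
E
```

```text
panL ((np.float64(-55.8), np.float64(210.0)), np.float64(95.3))
panR ((np.float64(53.8), np.float64(210.5)), np.float64(95.35))
deckL ((np.float64(-90.1), np.float64(62.1)), np.float64(95.74))
deckR ((np.float64(88.8), np.float64(62.6)), np.float64(95.18))
rear ((np.float64(-9.5), np.float64(129.5)), np.float64(5.42))
deckfront ((np.float64(-3.0), np.float64(118.8)), np.float64(5.54))
258 [360, 359, 359, 358, 372, 263, 201, 201, 206, 190, 203, 257, 313, 315, 314, 315, 313, 298, 298, 300, 301, 304, 309, 298, 296, 301, 295, 299, 291, 291, 293, 299, 296, 296, 296, 299, 302, 310, 299, 299, 300, 288, 285, 285, 292, 292, 293, 300, 288, 284, 279, 296, 278, 199, 156, 160, 163, 152, 165, 152, 161, 156, 156, 157, 165]
260 [381, 382, 381, 391, 312, 234, 215, 228, 220, 207, 196, 226, 278, 286, 279, 273, 279, 258, 258, 264, 262, 261, 269, 259, 286, 305, 312, 306, 306, 300, 297, 307, 305, 304, 303, 304, 311, 320, 306, 306, 273, 245, 238, 274, 298, 301, 294, 302, 303, 289, 294, 306, 280, 209, 162, 141, 166, 161, 164, 162, 168, 163, 158, 158, 162]
262 [399, 389, 407, 294, 229, 224, 240, 232, 237, 21
[... 1152 characters left out ...]
 338, 346, 346, 343, 335, 335, 339, 329, 328, 321, 317, 312, 328, 331, 339, 331, 331, 337, 340, 335, 326, 331, 337]
50 [169, 160, 163, 155, 174, 148, 254, 302, 301, 311, 262, 259, 265, 260, 234, 235, 756, 754] [735, 741, 765, 595, 288, 247, 264, 263, 243, 334, 353, 342, 326, 262, 250, 297, 299, 307, 296, 304]
60 [147, 157, 160, 160, 160, 140, 238, 279, 293, 293, 297, 251, 248, 249, 231, 170, 761, 759] [730, 741, 748, 462, 296, 318, 313, 314, 300, 334, 364, 372, 325, 272, 326, 331, 335, 321, 317, 329]
70 [137, 152, 153, 154, 156, 162, 145, 254, 300, 310, 273, 243, 241, 245, 242, 189, 499, 763] [730, 756, 704, 407, 313, 328, 334, 321, 344, 338, 389, 389, 343, 335, 374, 374, 365, 360, 356, 351]
```

```bash
python3 - <<'E'
from h import *
import pickle
w=pickle.load(open('w6.pkl','rb'))
for n,q,z in [('L',(256,60),.058),('R50',(371,50),.058),('R60',(371,60),.058),('far',(260,41),.057),('farR',(369,41),.057),('nearTop',(260,83),.057),('nearBot',(260,83),.040),('panrow60L',(265.7,60),.0765),('panrow60R',(361,60),.0765)]: print(n,st(ray(w,q,z)))
E
```

```text
L (np.float64(-69.9), np.float64(224.0))
R50 (np.float64(67.7), np.float64(235.7))
R60 (np.float64(68.2), np.float64(224.6))
far (np.float64(-64.3), np.float64(245.1))
farR (np.float64(64.9), np.float64(245.7))
nearTop (np.float64(-66.3), np.float64(197.9))
nearBot (np.float64(-68.9), np.float64(198.6))
panrow60L (np.float64(-55.7), np.float64(222.1))
panrow60R (np.float64(53.8), np.float64(222.6))
```

Call:
arm_command:
  translation:
    - [-25,0,35]
    - [-30,0,70]
    - [-30,0,110]
    - [-30,0,140]
    - [-30,0,160]
  rotation:
    - [0,0,0]
    - [0,0,0]
    - [0,0,0]
    - [0,0,0]
    - [0,0,0]

```text
time: 21.53
ee_pos: [0.571, 0.0335, 0.1723]
eef_rot: [-179.6, -0.0, 95.2]
force: [-0.2, 0.3, -0.1]
finger_gap: 0.0869
grip_force: 0.0
```

Call:
arm_command:
  translation:
    - [0,0,30]
    - [0,0,60]
    - [0,0,85]
    - [0,0,99]
    - [0,0,99]
  rotation:
    - [0,0,0]
    - [0,0,0]
    - [0,0,0]
    - [0,0,0]
    - [0,0,0]

```text
time: 21.95
ee_pos: [0.5709, 0.0341, 0.0739]
eef_rot: [-179.6, -0.0, 95.3]
force: [-0.9, -1.1, -0.3]
finger_gap: 0.0872
grip_force: 0.0
```

Call:
arm_command:
  translation:
    - [10,0,0]
    - [20,0,0]
    - [30,0,0]
    - [37,0,0]
    - [40,0,0]
  rotation:
    - [0,0,0]
    - [0,0,0]
    - [0,0,0]
    - [0,0,0]
    - [0,0,0]

```text
time: 22.37
ee_pos: [0.5701, 0.0776, 0.0792]
eef_rot: [179.9, -0.1, 95.5]
force: [0.6, -0.9, 0.6]
finger_gap: 0.0866
grip_force: 0.0
```

Call:
arm_command:
  translation:
    - [2,0,0]
    - [4,0,0]
    - [6,0,0]
    - [6,0,0]
  rotation:
    - [0,0,0]
    - [0,0,0]
    - [0,0,0]
    - [0,0,0]

```text
time: 22.7
ee_pos: [0.5694, 0.081, 0.0781]
eef_rot: [180.0, 0.0, 95.3]
force: [0.4, 1.3, -1.1]
finger_gap: 0.0869
grip_force: 0.0
```

```bash
python3 - <<'E'
from h import *
s=ctrl.sense();print(st(s['ee_pos']),s['ee_pos'],s['force']);go(*W(-.0003,.1203),.077,95.35)
E
```

```text
(np.float64(0.6), np.float64(114.4)) [0.56940235 0.08100277 0.07812405] [ 0.35768251  1.26240976 -1.06765892]
go t [ 5.9 -0.9  1.1] r [ 0.   0.  -0.1] rows 0.1
```

Call:
arm_command:
  translation:
    - [1.5,0,1]
    - [3,0,1]
    - [4.5,0,1]
    - [6,0,1]
    - [6,0,1]
  rotation:
    - [0,0,0]
    - [0,0,0]
    - [0,0,0]
    - [0,0,0]
    - [0,0,0]

```text
time: 23.12
ee_pos: [0.5688, 0.0866, 0.0769]
eef_rot: [-180.0, 0.0, 95.3]
force: [0.8, -0.5, 0.1]
finger_gap: 0.0872
grip_force: 0.5
```

```bash
python3 - <<'E'
from h import *
s=ctrl.sense();print(st(s['ee_pos']),s['ee_pos'],s['force'])
E
```

```text
(np.float64(0.5), np.float64(120.0)) [0.56881547 0.08655405 0.0769498 ] [ 0.78712673 -0.46828449  0.08227365]
```

Call:
arm_command:
  translation:
    - [-10,0,0]
    - [-35,0,0]
    - [-50,0,-30]
    - [-50,0,-70]
    - [-50,0,-110]
  rotation:
    - [0,0,0]
    - [0,0,0]
    - [0,0,0]
    - [0,0,0]
    - [0,0,0]

```text
time: 23.53
ee_pos: [0.5727, 0.0347, 0.1873]
eef_rot: [-179.8, -0.0, 95.1]
force: [1.3, 1.0, 0.1]
finger_gap: 0.0872
grip_force: 0.0
```

Call:
arm_command:
  translation:
    - [0,0,-35]
    - [0,0,-70]
    - [20,0,-105]
    - [30,0,-130]
    - [30,0,-150]
  rotation:
    - [0,0,0]
    - [0,0,0]
    - [0,0,0]
    - [0,0,0]
    - [0,0,0]

```text
time: 23.95
ee_pos: [0.5706, 0.07, 0.3405]
eef_rot: [179.8, -0.1, 95.5]
force: [0.7, 0.5, 0.1]
finger_gap: 0.0874
grip_force: 0.0
```

```bash
python3 - <<'E'
from h import *
import pickle
w=snap('wrist','w7.png');pickle.dump(w,open('w7.pkl','wb'))
s=ctrl.sense();print(s['ee_pos'],s['eef_rot'])
f=w['frame'].astype(float)[...,2]
def edge(line,lo,hi,sg):
    d=np.diff(line)[lo:hi]*sg; i=int(d.argmax()); a=d[max(0,i-1):i+2].clip(0)
    return lo+max(0,i-1)+(a*np.arange(len(a))).sum()/a.sum()+.5
p=lambda n,q,z:print(n,(lambda m:(st(m[0]),m[1].round(2)))(fit(w,q,z)))
rows=range(10,130,8)
p('panL',[(edge(f[r],258,272,1),r) for r in rows],.0765)
p('panR',[(edge(f[r],352,367,-1),r) for r in rows],.0765)
p('rear',[(c,edge(f[:,c],130,146,-1)) for c in range(272,350,6)],.0765)
p('deckfront',[(c,edge(f[:,c],143,155,1)) for c in range(272,350,6)],.06)
E
sed -n 1,1p h.py >/dev/null
```

```text
[0.57243048 0.06915596 0.34377334] [ 1.79431474e+02 -4.69096325e-02  9.54242469e+01]
panL ((np.float64(-55.9), np.float64(216.0)), np.float64(95.21))
panR ((np.float64(53.7), np.float64(216.5)), np.float64(95.33))
rear ((np.float64(-7.7), np.float64(131.2)), np.float64(5.27))
deckfront ((np.float64(-8.0), np.float64(118.5)), np.float64(5.39))
```

Call:
arm_command:
  translation:
    - [30,-18,0]
    - [60,-36,0]
    - [90,-53,0]
    - [113,-67,0]
    - [113,-67,0]
  rotation:
    - [0,0,0]
    - [0,0,0]
    - [0,0,0]
    - [0,0,0]
    - [0,0,0]

```text
time: 24.42
ee_pos: [0.4894, 0.1789, 0.3377]
eef_rot: [180.0, -0.1, 95.9]
force: [-0.1, 0.9, 0.4]
finger_gap: 0.0873
grip_force: 0.0
```

Call:
arm_command:
  translation:
    - [30,-18,3]
    - [60,-36,6]
    - [90,-53,10]
    - [113,-67,10]
    - [113,-67,10]
  rotation:
    - [0,0,6]
    - [0,0,12]
    - [0,0,18]
    - [0,0,23]
    - [0,0,23]

```text
time: 24.83
ee_pos: [0.4122, 0.2842, 0.3273]
eef_rot: [-179.9, -0.1, 72.7]
force: [-0.7, 0.2, 0.6]
finger_gap: 0.0872
grip_force: 0.0
```

```bash
python3 - <<'E'
from h import *
import pickle
w=snap('wrist','w8.png');pickle.dump(w,open('w8.pkl','wb'))
s=ctrl.sense();print(s['ee_pos'],s['eef_rot'],-np.array(w['R']).T@w['t'])
f=w['frame'].astype(int);r,g,b=f[...,0],f[...,1],f[...,2]
print('expect box',proj(w,(.4447,.3671,.06)))
m=(r>150)&(r-b>120)&(g<r*.62)&(b<70)
n,l,stt,c=cv2.connectedComponentsWithStats(m.astype(np.uint8));print([(stt[i].tolist(),c[i].round(1)) for i in range(1,n) if stt[i][4]>30])
gm=(g>r+40)&(g>b+25)
n,l,stt,c=cv2.connectedComponentsWithStats(gm.astype(np.uint8));print('green',[(stt[i].tolist(),c[i].round(1)) for i in range(1,n) if stt[i][4]>6])
k=(f.max(2)<48).astype(np.uint8);k[240:]=0
n,l,stt,c=cv2.connectedComponentsWithStats(k);print('black',[(stt[i].tolist(),c[i].round(1)) for i in range(1,n) if stt[i][4]>500])
E
```

```text
[0.41456664 0.28161063 0.32720725] [ 1.79986959e+02 -2.90370714e-02  7.26440794e+01] [0.43510349 0.35765535 0.47829268]
expect box [321.44818542  88.91298356]
[([579, 0, 47, 22, 675], array([601.5,   9.1])), ([305, 64, 20, 29, 524], array([314.5,  78.2])), ([503, 183, 26, 34, 390], array([514.4, 198.3]))]
green [([327, 48, 6, 6, 31], array([329.9,  50.4])), ([330, 106, 6, 7, 42], array([332.5, 109. ])), ([339, 227, 50, 38, 558], array([358.9, 237.7]))]
black [([264, 55, 72, 62, 2238], array([288.2,  90.7]))]
```

```bash
python3 - <<'E'
from h import *
import pickle
w=pickle.load(open('w8.pkl','rb'));f=w['frame'].astype(int)
s=f.sum(2)
for r in (55,75,85,95,105,120): print(r,(s[r,240:400:2]//10).tolist())
for c in (270,285,350,365): print(c,(s[20:160:2,c]//10).tolist())
E
```

```text
55 [47, 46, 48, 49, 48, 48, 47, 46, 47, 47, 48, 50, 39, 20, 12, 14, 7, 10, 9, 9, 11, 12, 12, 13, 12, 13, 13, 24, 45, 21, 13, 11, 22, 45, 34, 22, 13, 11, 12, 30, 15, 16, 16, 15, 14, 11, 30, 32, 25, 20, 13, 11, 12, 12, 12, 16, 16, 15, 16, 15, 14, 15, 15, 14, 14, 14, 11, 28, 28, 29, 29, 49, 49, 48, 47, 46, 47, 49, 51, 51]
75 [47, 47, 48, 47, 48, 40, 40, 41, 40, 39, 39, 39, 19, 11, 11, 8, 8, 8, 9, 9, 9, 9, 9, 9, 9, 10, 10, 10, 11, 11, 11, 12, 19, 25, 28, 31, 32, 33, 33, 31, 29, 27, 18, 14, 14, 14, 14, 15, 14, 14, 15, 14, 14, 15, 16, 15, 16, 16, 17, 17, 15, 17, 16, 16, 18, 18, 17, 26, 29, 29, 26, 49, 48, 49, 49, 49, 47, 46, 46, 49]
85 [45, 46, 47, 47, 48, 49, 38, 40, 41, 41, 40, 38, 42, 2, 7, 8, 8, 7, 5, 6, 6, 6, 5, 5, 6, 7, 9, 8, 9, 9, 8, 8, 16, 25, 27, 30, 33, 33, 33, 31, 30, 27, 25, 13, 15, 14, 14, 15, 15, 14, 15, 16, 15, 15, 15, 16, 16, 16, 17, 16, 17, 16, 17, 18, 18, 20, 19, 27, 26, 47, 48, 47, 48, 48, 49, 49, 48, 47, 46, 46]
95 [43, 44, 46, 46, 47, 49, 39, 40, 39, 42, 20, 19, 19, 8, 6, 8, 7, 6, 5, 5, 6, 6, 6, 6, 5, 6, 5, 5, 6, 7, 8, 8, 8, 8, 8, 8, 8, 10, 10, 10, 10, 11, 11, 12, 11, 
[... 1155 characters left out ...]
 6, 5, 6, 6, 5, 6, 5, 5, 5, 6, 7, 7, 7, 3, 14, 18, 18, 25, 27, 27, 26, 28, 27, 27, 27, 27, 26, 27, 27, 27, 26, 26, 25, 26, 27, 25]
350 [26, 27, 27, 27, 27, 27, 27, 27, 27, 27, 28, 28, 28, 28, 29, 12, 16, 16, 15, 16, 14, 15, 15, 15, 15, 16, 16, 15, 16, 15, 15, 16, 15, 16, 16, 16, 16, 16, 16, 17, 17, 17, 17, 17, 15, 15, 36, 38, 47, 47, 48, 48, 47, 48, 48, 48, 48, 49, 49, 48, 48, 48, 48, 48, 48, 48, 47, 48, 41, 41]
365 [26, 25, 24, 24, 25, 24, 25, 24, 24, 25, 25, 25, 25, 26, 18, 12, 14, 15, 15, 15, 16, 16, 17, 17, 17, 16, 16, 17, 17, 17, 16, 17, 18, 17, 18, 17, 18, 17, 20, 20, 21, 21, 21, 21, 21, 26, 51, 49, 49, 49, 49, 49, 49, 49, 49, 48, 47, 46, 46, 46, 47, 48, 47, 47, 47, 38, 38, 37, 37, 36]
```

```bash
python3 - <<'E'
from h import *
import pickle
w=pickle.load(open('w8.pkl','rb'))
E={'L':[(264.5,75),(265.2,85),(266.2,95),(267.3,105)],'R':[(373.5,55),(373.8,75),(374,85),(374.2,95),(374.3,105)],
'F':[(270,55.3),(285,53.3),(350,49.5),(365,48.3)],'N':[(270,115.2),(285,115),(350,111.3),(365,110.5)]}
m={k:fit(w,v,.06) for k,v in E.items()}
for k in m: print(k,m[k][0].round(4),m[k][1].round(1))
a=np.radians(np.mean([(m['F'][1]+90)%180-90,(m['N'][1]+90)%180-90,m['R'][1]-90,m['L'][1]-90]));bx=np.array([np.cos(a),np.sin(a)]);by=np.array([-bx[1],bx[0]])
print('yaw',np.degrees(a))
xl,xr=m['L'][0]@bx,m['R'][0]@bx;yf,yn=m['F'][0]@by,m['N'][0]@by
print('size',xr-xl,yf-yn);c=(xl+xr)/2*bx+(yf+yn)/2*by;print('c',c)
for z in(.12,.13,.14):
    k=ray(w,(314.5,78.2),z)[:2]-c;print(z,'knob box xy',k@bx,k@by)
for g in((329.9,50.4),(332.5,109)):
    k=ray(w,g,.094)[:2]-c;print('green',k@bx,k@by)
print('target',c+.0274*bx,'tool yaw',np.degrees(a)+90)
k=.08*np.sin(np.radians(20))
go(*(c),.16,np.degrees(a)+90)
E
```

```text
L [0.3813 0.3854] 76.0
R [0.5057 0.3548] 76.5
F [0.4522 0.4076] 166.4
N [0.432 0.342] 165.6
yaw -13.874443723531684
size 0.12813812537894664 0.06850956473900449
c [0.44451286 0.37421708]
0.12 knob box xy -0.005544879112053771 0.002159615970471698
0.13 knob box xy -0.005534232422905636 0.0015876129081047524
0.14 knob box xy -0.005523585733757448 0.0010156098457378198
green 0.012339286328162748 0.03037521131302728
green 0.012365920780719308 -0.029653486426242617
target [0.47111343 0.3676467 ] tool yaw 76.12555627646832
go t [ 97.2   0.9 167.3] r [ 0.  -0.  -3.5] rows 4.6
```

Call:
arm_command:
  translation:
    - [35,-2,10]
    - [70,-4,30]
    - [97,-4.6,60]
    - [97,-4.6,85]
    - [97,-4.6,105]
  rotation:
    - [0,0,-2]
    - [0,0,-3.5]
    - [0,0,-3.5]
    - [0,0,-3.5]
    - [0,0,-3.5]
  jaw: 1

```text
time: 25.3
ee_pos: [0.4424, 0.3728, 0.219]
eef_rot: [-179.9, 0.1, 75.8]
force: [0.1, -0.3, -0.4]
finger_gap: 0.0867
grip_force: 0.0
```

Call:
arm_command:
  translation:
    - [0,0,15]
    - [0,0,30]
    - [0,0,40]
    - [0,0,40]
    - [0,0,40]
  rotation:
    - [0,0,0]
    - [0,0,0]
    - [0,0,0]
    - [0,0,0]
    - [0,0,0]

```text
time: 25.72
ee_pos: [0.4424, 0.3725, 0.1818]
eef_rot: [-180.0, 0.0, 75.7]
force: [-0.0, 0.1, 1.0]
finger_gap: 0.087
grip_force: 0.0
```

```bash
python3 - <<'E'
from h import *
print(ctrl.sense()['ee_pos'],ctrl.sense()['eef_rot']);go(.4392,.3755,.132,76.1)
E
```

```text
[0.44236096 0.372473   0.18175035] [-1.79987520e+02  4.02536444e-02  7.57248358e+01]
go t [ 2.2 -3.8 49.7] r [-0.   0.  -0.4] rows 1.2
```

Call:
arm_command:
  translation:
    - [2,-4,15]
    - [2,-4,30]
    - [2,-4,45]
    - [2,-4,49]
    - [2,-4,49]
  rotation:
    - [0,0,-0.4]
    - [0,0,-0.4]
    - [0,0,-0.4]
    - [0,0,-0.4]
    - [0,0,-0.4]

```text
time: 26.13
ee_pos: [0.4384, 0.3759, 0.133]
eef_rot: [-180.0, 0.0, 76.2]
force: [0.2, -0.1, -0.1]
finger_gap: 0.087
grip_force: 0.0
```

Call:
arm_command:
  translation:
    - [0,0,0]
    - [0,0,0]
    - [0,0,0]
    - [0,0,0]
    - [0,0,0]
  rotation:
    - [0,0,0]
    - [0,0,0]
    - [0,0,0]
    - [0,0,0]
    - [0,0,0]
  jaw: 0.1
  grip_force: 10

```text
time: 26.55
ee_pos: [0.4383, 0.3765, 0.1336]
eef_rot: [180.0, -0.0, 76.2]
force: [-0.7, 0.2, 0.2]
finger_gap: 0.0619
grip_force: 0.0
```

Call:
arm_command:
  translation:
    - [0,0,0]
    - [0,0,0]
    - [0,0,0]
    - [0,0,0]
    - [0,0,0]
  rotation:
    - [0,0,0]
    - [0,0,0]
    - [0,0,0]
    - [0,0,0]
    - [0,0,0]

```text
time: 26.97
ee_pos: [0.4381, 0.3764, 0.133]
eef_rot: [-180.0, 0.0, 76.2]
force: [0.5, 0.6, 0.3]
finger_gap: 0.0285
grip_force: 0.0
```

```bash
python3 - <<'E'
from h import *
s=ctrl.sense();print(s['ee_pos'],s['eef_rot'],s['finger_gap'],s['grip_force'],s['force'])
c=np.array([.4445,.3742]);a=np.radians(-13.9);b=np.array([np.cos(a),np.sin(a)]);d=s['ee_pos'][:2]-c
print('box x',d@b,'y',d@[-b[1],b[0]]);go(*(c+.0274*b),.0600+.0752-.008,76.1)
E
```

```text
[0.43805435 0.3763567  0.13298653] [-1.79999328e+02  5.36848604e-03  7.62040400e+01] 0.028499579336673273 0.0 [0.47456156 0.59940282 0.28808524]
box x -0.006775002624490454 y 0.0005451197061678509
go t [-0.6 34.2  5.8] r [-0.   0.   0.1] rows 0.8
```

Call:
arm_command:
  translation:
    - [0,0,0]
    - [0,0,0]
    - [0,0,0]
    - [0,0,0]
  rotation:
    - [0,0,0]
    - [0,0,0]
    - [0,0,0]
    - [0,0,0]

```text
time: 27.3
ee_pos: [0.4383, 0.3763, 0.133]
eef_rot: [180.0, -0.0, 76.2]
force: [0.7, -0.0, -1.2]
finger_gap: 0.0197
grip_force: 10.0
```

Call:
arm_command:
  translation:
    - [0,5,0]
    - [0,10,0]
    - [0,15,0.5]
    - [0,20,1]
    - [0,24,2]
  rotation:
    - [0,0,0]
    - [0,0,0]
    - [0,0,0]
    - [0,0,0]
    - [0,0,0]

```text
time: 27.72
ee_pos: [0.462, 0.3706, 0.1311]
eef_rot: [-180.0, -0.0, 76.2]
force: [-3.1, 0.5, 3.7]
finger_gap: 0.0196
grip_force: 10.0
```

Call:
arm_command:
  translation:
    - [0,4,1]
    - [0,7,2]
    - [0,9.5,3]
    - [0,10,3]
    - [0,10,3]
  rotation:
    - [0,0,0]
    - [0,0,0]
    - [0,0,0]
    - [0,0,0]
    - [0,0,0]

```text
time: 28.13
ee_pos: [0.4712, 0.3684, 0.1283]
eef_rot: [-180.0, -0.0, 76.2]
force: [-2.7, -0.3, 5.1]
finger_gap: 0.0203
grip_force: 11.8
```

```bash
python3 - <<'E'
from h import *
s=ctrl.sense();print(s['ee_pos'],s['eef_rot'],s['finger_gap'],s['grip_force'],s['force'])
c=np.array([.4445,.3742]);a=np.radians(-13.9);b=np.array([np.cos(a),np.sin(a)]);d=s['ee_pos'][:2]-c
print('box x',d@b,'y',d@[-b[1],b[0]]);go(*(c+.0274*b),.0600+.0752-.008,76.1)
E
```

```text
[0.47123018 0.3683885  0.12832244] [-1.79982218e+02 -8.60091211e-03  7.61783922e+01] 0.020315602306685714 11.778342872858047 [-2.72983255 -0.27392415  5.13024068]
box x 0.027343511998919327 y 0.0007800217584632389
go t [-0.8  0.1  1.1] r [-0.  -0.   0.1] rows 0.0
```

Call:
arm_command:
  translation:
    - [0,0,0]
    - [0,0,0]
    - [0,0,0]
    - [0,0,0]
    - [0,0,0]
  rotation:
    - [0,0,0]
    - [0,0,0]
    - [0,0,0]
    - [0,0,0]
    - [0,0,0]
  jaw: 0.8

```text
time: 28.55
ee_pos: [0.4717, 0.3677, 0.1277]
eef_rot: [180.0, 0.0, 76.2]
force: [-0.4, 0.3, 0.5]
finger_gap: 0.0457
grip_force: 0.0
```

Call:
arm_command:
  translation:
    - [0,0,-15]
    - [0,0,-50]
    - [0,0,-90]
    - [0,0,-125]
    - [0,0,-160]
  rotation:
    - [0,0,0]
    - [0,0,0]
    - [0,0,0]
    - [0,0,0]
    - [0,0,0]

```text
time: 28.97
ee_pos: [0.4712, 0.3681, 0.2898]
eef_rot: [180.0, -0.0, 76.2]
force: [-0.2, 1.1, 0.7]
finger_gap: 0.0683
grip_force: 0.0
```

Call:
arm_command:
  translation:
    - [-35,-10,-20]
    - [-70,-20,-40]
    - [-100,-27,-40]
    - [-100,-27,-40]
    - [-100,-27,-40]
  rotation:
    - [0,0,0]
    - [0,0,0]
    - [0,0,0]
    - [0,0,0]
    - [0,0,0]

```text
time: 29.38
ee_pos: [0.4213, 0.276, 0.3285]
eef_rot: [179.8, 0.0, 76.0]
force: [-0.4, 0.2, 0.1]
finger_gap: 0.0699
grip_force: 0.0
```

```bash
python3 - <<'E'
from h import *
import pickle
w=snap('wrist','w9.png');t=snap('top','t9.png');d0=pickle.load(open('s0.pkl','rb'))['top']
c=np.array([.4445,.3742]);a=np.radians(-13.9);bx=np.array([np.cos(a),np.sin(a)])
f=w['frame'].astype(int);r,g,b=f[...,0],f[...,1],f[...,2]
def cc(m,n,z):
    k,l,q,cn=cv2.connectedComponentsWithStats(m.astype(np.uint8))
    for i in range(1,k):
        if q[i][4]>20:
            p=ray(w,cn[i],z)[:2]-c
            if abs(p).max()<.1: print(n,cn[i].round(1),q[i].tolist(),(p@bx*1000).round(1),(p@[-bx[1],bx[0]]*1000).round(1))
cc((r>150)&(r-b>120)&(g<r*.62)&(b<70),'knob',.1352); cc((g>r+40)&(g>b+25),'green',.094)
print(ctrl.sense()['ee_pos'],ctrl.sense()['time'])
# change map in the top view
df=(np.abs(t['frame'].astype(int)-d0['frame']).max(2)>60).astype(np.uint8)
k,l,q,cn=cv2.connectedComponentsWithStats(cv2.morphologyEx(df,cv2.MORPH_OPEN,np.ones((3,3))))
print([q[i].tolist() for i in range(1,k) if q[i][4]>40])
E
```

```text
knob [344.   71.7] [334, 58, 20, 29, 497] 28.8 1.1
green [325.5  45.1] [323, 42, 6, 7, 41] 12.0 30.4
green [325.1 104.1] [322, 101, 7, 7, 48] 12.0 -29.6
[0.42138857 0.27789948 0.32794993] 29.4833
[[49, 161, 161, 239, 14789], [210, 177, 20, 10, 142], [238, 185, 14, 7, 80], [196, 187, 68, 49, 1958], [391, 207, 37, 49, 1149], [156, 210, 15, 17, 137], [216, 234, 245, 98, 7190], [188, 250, 12, 11, 92], [186, 262, 24, 11, 184], [182, 275, 52, 98, 1718], [520, 311, 29, 29, 536], [585, 349, 15, 13, 145], [525, 353, 115, 47, 3352]]
```

```bash
python3 -c "
from plant import ctrl
print(ctrl.hand_in())"
```

```text
the job is handed in; nothing more can be done
None
```

I handed the job in at about 29.5 s: the sanding block is flat in the blue tray, the drawer front rests on the bar alone (about 0.3 mm off centre, square to 0.1°; level not measured), and the lever is at about 60° (±1°).

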